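# Brace the receipt printer, press its cover release and load a new roll

### The job

The receipt printer needs a new paper roll. Slide it back so that its rear sits flush and square against the metal socket box, then, with it braced there, press the blue release button in the slope under the front edge of its cover, in the direction the button slides, until the cover springs open. Lay the paper roll in the well with its axis across the printer, push the cover shut until it catches, and leave the printer flush against the socket box; do not shift the mug or the stapler.

Things in the scene. Friction and masses are not known exactly. Their poses are not given: they have to be found in the camera images.
- printer: Light grey receipt printer, loose, 0.6 kg; its shell and feet are smooth and slide easily. Origin on the underside, midway across; x to its rear, y to its left, z up. Vertical front face at x = -75 mm (41 mm high, 100 wide), vertical rear face at x = +80, sides at y = +-50, rim at z = 72, closed cover's top at z = 80. From the top of the front face a slope rises rearward at 40 degrees to the rim.
- printer_rear (a point): Centre of the printer's flat rear face, 25 mm up; printer's axes.
- printer_front (a point): Centre of the printer's flat front face, 25 mm up; printer's axes. Push within 40 mm to either side of here; a printer that stands crooked stops on one rear corner if pushed in the middle, so push the side whose rear still stands off.
- well (a point): Middle of the roll well's floor, 8 mm above the printer's underside; printer's axes. The well reaches 51 mm to front and rear of here and 31 mm to each side, and 64 mm up to the rim. Its side walls (31 to 50 mm out) have finger scoops, 20 mm to front and rear of here, down to 10 mm above here. Its floor rises 10 degrees to front and rear; a roll settles in the middle, its centre 25 mm above here.
- button_top (a point): Middle of the space for a finger on the blue release button, on its top (the cap reaches 14 mm down and 9 mm up the slope, 27 mm to each side). z points out, 40 degrees from vertical towards the printer's front; it slides in along -z. A guard lip 6 mm high 15 mm down the slope and the cover's edge 15 mm up leave a passage 30 x 62 mm along that axis, but only 14 mm straight down: come in tilted.
- release_button (a joint): How far the button is pressed, 0 to 0.006 m. Spring: 5 N to start, 14 N fully down. The cover is freed at 0.004 to 0.005; the button springs back. Its cap is slippery. Pressed with nothing behind it, the printer skids away instead of standing firm.
- cover (a joint): Angle of the cover: 0 shut and caught, 1.75 rad fully open (leaning back 10 degrees past upright). A weak spring (under 0.15 N m) swings it fully open in about 2 s when freed, and again unless the catch has snapped. It yields 0.02 rad past 0; pressing its front edge down there with about 10 N snaps the catch.
- cover_hinge (a point): Middle of the cover's hinge axis (printer's y), at x = +77, z = +74 mm on the printer; turns with the cover (x from its front edge to the hinge). The cover is a plate 100 mm wide that reaches 138 mm from this axis; its outer face is 6 mm above the axis, its inner face 2 mm below. Near its free edge a catch hook hangs 16 mm below the inner face.
- cover_edge (a point): Middle of the cover's free edge, on its outer face, 138 mm from the hinge axis; turns with the cover.
- paper_roll: New roll of white receipt paper with a blue band, rigid, diameter 50 mm, 54 mm long, 0.12 kg, lying on the desk. Origin at its centre; y along its axis (level). It can roll if pushed.
- socket_box: Aluminium desk socket box screwed to the desk, cannot move: 40 mm deep, 130 mm wide (plus screw tabs), 50 mm high. Origin in the middle of its underside; x points away from its front face, y along it. Its flat front face, at x = -20 mm, is the stop.
- box_face (a point): Centre of the socket box's front face, 25 mm up; the box's axes.
- mug: Cream stoneware mug with a handle, 94 mm high, 82 mm wide, loose bystander; origin on its underside, 18 mm from the cup's axis towards the handle.
- stapler: Black stapler 146 mm long, 36 mm wide, 46 mm high, loose bystander; origin under its middle, x along it.
Mind the look-alikes: they are no part of the job. There is more than one size of the paper_roll; the job needs the middle-sized.

How it is judged:
On the way, in this order (a step that is already met when the one before it is completed fails the run):
1. the printer stands flush and square against the socket box, cover still shut (x of printer_rear in the frame of box_face between -0.006 and 0.006 m and y of printer_rear in the frame of box_face between -0.05 and 0.05 m and angle between the x axis of printer and the x axis of socket_box, either way round below 0.07 rad and value of joint cover below 0.05 rad and value of joint release_button below 0.002 m), for 0.2 s.
2. the release button is pressed in while the printer is braced flush against the socket box (x of printer_rear in the frame of box_face between -0.006 and 0.006 m and y of printer_rear in the frame of box_face between -0.05 and 0.05 m and angle between the x axis of printer and the x axis of socket_box, either way round below 0.07 rad and value of joint release_button above 0.004 m and contact force between printer and socket_box above 0.5 N), for 0.02 s.
3. the cover is open and the roll lies in the well, across the printer (value of joint cover above 1 rad and x of paper_roll in the frame of well between -0.03 and 0.03 m and y of paper_roll in the frame of well between -0.012 and 0.012 m and z of paper_roll in the frame of well between 0.018 and 0.034 m and angle between the y axis of paper_roll and the y axis of printer, either way round below 0.25 rad), for 0.2 s.
At the end, for the whole second after the job is handed in: Cover shut and caught (0.04 rad); roll at rest in the well, axis across the printer (0.25 rad), within 30 mm lengthwise and 12 mm sideways of its middle; printer at rest flush against the socket box (rear within 6 mm of the face, 50 mm sideways, square within 0.07 rad) (value of joint cover below 0.04 rad and x of printer_rear in the frame of box_face between -0.006 and 0.006 m and y of printer_rear in the frame of box_face between -0.05 and 0.05 m and angle between the x axis of printer and the x axis of socket_box, either way round below 0.07 rad and x of paper_roll in the frame of well between -0.03 and 0.03 m and y of paper_roll in the frame of well between -0.012 and 0.012 m and z of paper_roll in the frame of well between 0.018 and 0.034 m and angle between the y axis of paper_roll and the y axis of printer, either way round below 0.25 rad and linear speed of printer below 0.01 m/s and linear speed of paper_roll below 0.02 m/s); the robot touches nothing.
It fails at once if the mug is shifted more than 30 mm or tipped (distance of mug from where it was at the start of the episode above 0.03 m or angle between mug's own z axis and vertical above 0.3 rad).
It fails at once if the stapler is shifted more than 30 mm (distance of stapler from where it was at the start of the episode above 0.03 m).
It also fails if it takes over 72 s, if anything falls off the work surface, if the arm or the gripper's body presses on something with over 40 N, if the wrist force passes 120 N, or if a joint passes its speed limit or range.

### The arm

A 6-joint arm with a two-finger parallel gripper is mounted at the origin on the work surface; the furniture and walls round the work are solid. World frame = base frame: x ahead of the robot, y to its left, z up, the work surface at z = 0. Lengths are in m, angles in rad, forces in N, time in s.
With the tool pointing down it reaches from about 0.3 to 0.75 m from the base axis. Payload 8.5 kg.
Tool frame: the origin (TCP) lies at the very end of the fingers, on their centre line; the grasp point (between the pads) lies 19 mm behind it; z points along the fingers, x is the direction in which the jaws open and shut, and the axes are right-handed (so a half turn about z gives the same grasp; the last joint's range is limited). The gripper opens to 88 mm and grips with 3 to 60 N. Pads are 18 mm wide; open, the fingers measure 123 mm over their backs; the gripper's body (75 mm by 187 mm) begins 45 mm behind the grasp point.
Start: joints at [-1.518, 0.381, 1.297, -0, 1.464, -0.215], TCP at [0.146, -0.53, 0.239] pointing down, gripper open.
Joint ranges: [-3.11, 3.11], [-0.89, 2.33], [0.22, 2.48], [-1.42, 4.56], [0.17, 2.85], [-2.88, 2.88]. Speed limits (rad/s): [2.39, 2.39, 3.14, 3.14, 3.14, 3.14].

### API

Orientations are given as a 3x3 rotation matrix whose columns are the frame's x, y, z axes.
In Python, from rig import ctrl, imaging, job gives the robot as it stands. The module is installed in compiled form; this text tells all that it offers.
- The arm moves only by the shell command python3 -m pendant 'ROWS' [FORCE]. ROWS is JSON, a list that holds one entry, the list of rows, each a list of 7 numbers: the shift along the tool's x, y, z in mm, then the turn, a rotation vector about the tool's x, y, z in rad, then the opening, from 0 (shut) to 1 (fully open). A call has 1 to 10 rows; each row is the pose to reach, as a shift and turn from the pose measured when the call began, along the tool's axes at that moment; what a row does not reach only later rows make up. A row lasts 1/12 s, in which the tool goes at most 41.7 mm and 7.16 degrees, less where a joint would pass 70% of its speed; a pose out of reach is approached as far as the arm can. A call with a gripper value outside its range is refused whole. The fingers move at their own pace and stop on an object; FORCE is the grip in N (left out, the last holds). Time passes only in rows, so rows that repeat a pose let the fingers close. It gives the time, the measured TCP pose, the force and the opening at its end, in the units of the state.
- ctrl.read_state(): the state, without advancing time (a new reading comes with each control period).
- imaging.capture(name): name is "scene" or "top"; returns (picture, depth): 384x512x3 uint8, red, green, blue; 384x512 float32, m along the optical axis (not along the pixel's ray), 0 where there is no reading.
- imaging.get_calibration(name): a dict with "intrinsics" (3x3 intrinsics, pixels), "R" (3x3) and "t" (3): a world point X has camera coordinates R X + t. Camera axes: x right, y down, z forward; pixel columns grow to the right and rows downward; lengths in m; the calibration is good to about 2 mm. A picture is of the moment at which its call begins. get_calibration takes no time and is no camera call.
- job.hand_in(): hands the job in, once; it reports no verdict.
The state is a dict: "t": time; "joints": joint angles; "joint_vel": joint speeds; "tau": joint torques, N m; "tool_pos": TCP position; "tool_rot": TCP orientation; "force": force on the tool from outside, world axes, zero at the start; "wrist_torque": the same for the moment, N m; "opening": finger opening in m.
Only numpy, scipy, OpenCV 4.12 (cv2) and the standard library are available. Lean on these libraries where they do the work, as an engineer would, in place of code of your own. Each camera call takes 0.05 s, during which the arm holds its last target.

## Working session

There is one attempt and no reset: what is moved stays moved. The work goes in short steps, Python scripts to look and compute and a shell command to move; the robot and the scene stay as the last step left them, time stands still between calls to the robot, and variables do not carry over. Pictures are saved under pics/ and viewed, and the job is handed in when it is done.

```bash
mkdir -p pics; ls; cat > h.py <<'E'
import numpy as np, cv2
from rig import ctrl, imaging, job
def cap(n):
    p,d=imaging.capture(n); np.savez('%s.npz'%n,p=p,d=d); return p,d
def world(n,d,u,v):
    c=imaging.get_calibration(n);K=np.array(c['intrinsics']);R=np.array(c['R']);t=np.array(c['t'])
    r=np.stack([(u-K[0,2])/K[0,0],(v-K[1,2])/K[1,1],np.ones_like(u,dtype=float)],-1)*d[...,None]
    return (r-t)@R
def cloud(n,d):
    v,u=np.mgrid[:384,:512].astype(float); return world(n,d,u,v)
def save(name,p,crop=None,s=1):
    if crop: p=p[crop[1]:crop[3],crop[0]:crop[2]]
    p=cv2.resize(p,None,fx=s,fy=s,interpolation=cv2.INTER_CUBIC); cv2.imwrite('pics/%s.png'%name,p[...,::-1])
E
python3 - <<'E'
from h import *
for n in('scene','top'):
    p,d=cap(n); save(n+'0',p,s=1.5)
    c=imaging.get_calibration(n); print(n,np.round(c['R'],2).tolist(),np.round(-np.array(c['R']).T@c['t'],3),np.array(c['intrinsics'])[0,0])
s=ctrl.read_state(); print(s['t'],np.round(s['tool_rot'],3).tolist(),s['tool_pos'])
E
```

```text
pics
scene [[-0.5, -0.87, -0.01], [-0.57, 0.34, -0.75], [0.66, -0.37, -0.66]] [-0.135  0.528  0.637] 372.26322829615066
top [[0.01, -1.0, 0.03], [-1.0, -0.01, -0.07], [0.07, -0.03, -1.0]] [0.36  0.239 0.995] 470.1093242746238
0.1 [[0.265, -0.964, -0.0], [-0.964, -0.265, 0.001], [-0.001, -0.0, -1.0]] [ 0.14552397 -0.53014246  0.2382189 ]
```

View pics/scene0.png

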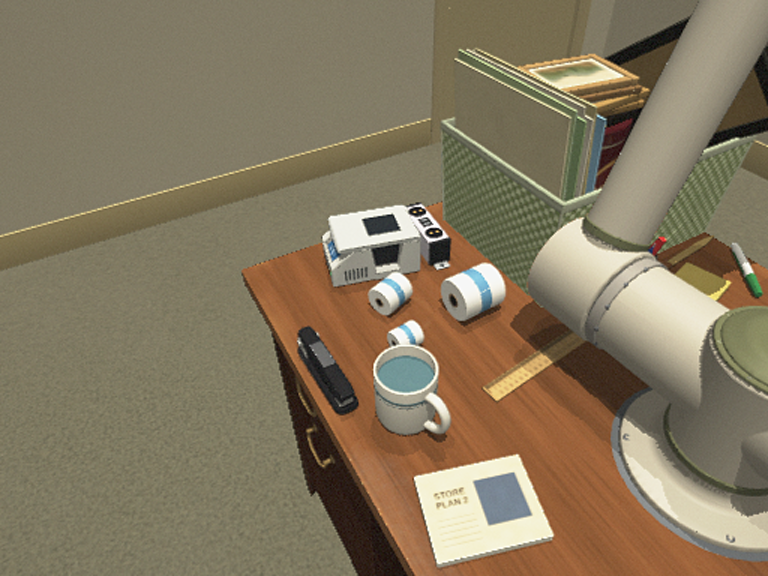

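View pics/top0.png

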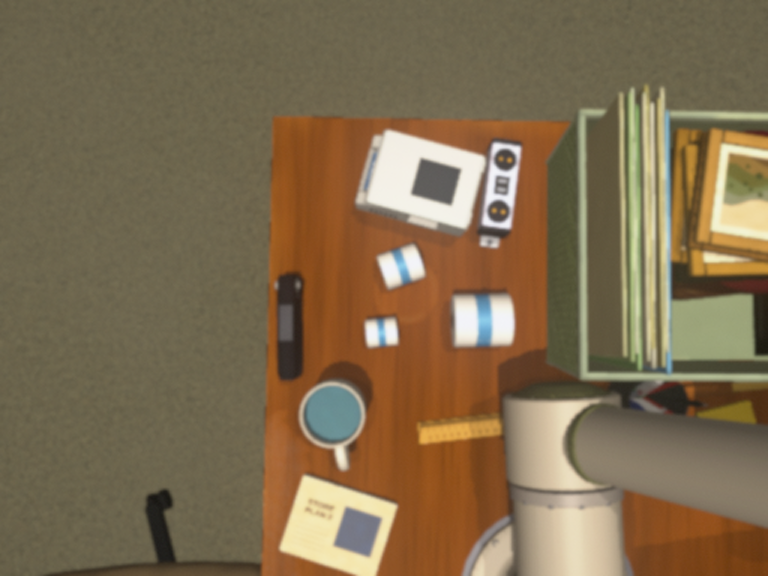

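```bash
python3 - <<'E'
from h import *
z=np.load('top.npz');p,d=z['p'],z['d']
save('crop_rolls',p,(230,75,370,260),4) if False else save('crop_rolls',p,(170,75,370,255),3.5)
C=cloud('top',d)
def rect(name,u0,v0,u1,v1,z0,z1):
    S=C[v0:v1,u0:u1].reshape(-1,3); S=S[(S[:,2]>z0)&(S[:,2]<z1)]
    r=cv2.minAreaRect((S[:,:2]*1000).astype(np.float32)); print(name,len(S),'c',np.round(r[0],1),'size',np.round(r[1],1),'ang',round(r[2],1),'zmax',S[:,2].max().round(4), 'zmed',np.median(S[:,2]).round(4)); print(np.round(cv2.boxPoints(r)).tolist())
rect('cover',232,80,328,165,.074,.09)
rect('printer',232,80,326,165,.03,.09)
rect('box',316,88,352,160,.042,.06)
rect('rollM',248,160,286,195,.03,.06)
rect('rollS',240,208,270,235,.015,.06)
rect('rollL',298,190,346,235,.035,.09)
rect('mug',195,250,250,315,.02,.12)
rect('stap',180,178,205,256,.015,.09)
rect('desk',180,80,380,380,-.01,.01)
rect('basket',362,60,512,260,.05,.2)
E
```

```text
cover 3556 c [564.1 179.5] size [142.8 101.3] ang 75.3 zmax 0.0857 zmed 0.0793
[[497.0, 123.0], [595.0, 98.0], [631.0, 236.0], [533.0, 261.0]]
printer 4166 c [544.5 175.6] size [186.2 137.5] ang 75.7 zmax 0.0857 zmed 0.0789
[[455.0, 102.0], [588.0, 68.0], [634.0, 249.0], [501.0, 283.0]]
box 1233 c [563.7  73.7] size [ 40.6 131.3] ang 82.8 zmax 0.0547 zmed 0.0496
[[496.0, 62.0], [626.0, 45.0], [631.0, 86.0], [501.0, 102.0]]
rollM 621 c [452.8 209.5] size [48.3 54.1] ang 20.1 zmax 0.0543 zmed 0.0457
[[421.0, 227.0], [439.0, 176.0], [485.0, 192.0], [466.0, 243.0]]
rollS 379 c [361.8 235.2] size [38.6 41.7] ang 6.8 zmax 0.0417 zmed 0.0346
[[340.0, 254.0], [345.0, 212.0], [383.0, 217.0], [378.0, 258.0]]
rollL 1376 c [380.   99.9] size [70.8 78.4] ang 2.5 zmax 0.0744 zmed 0.0651
[[343.0, 137.0], [346.0, 59.0], [417.0, 62.0], [414.0, 141.0]]
mug 1721 c [250.6 293.9] size [138.2  81.8] ang 19.4 zmax 0.0971 zmed 0.0744
[[172.0, 310.0], [199.0, 232.0], [329.0, 278.0], [302.0, 355.0]]
stap 958 c [367.3 364.3] size [141.8  31.1] ang 0.3 zmax 0.0513 zmed 0.0414
[[296.0, 379.0], [296.0, 348.0], [438.0, 349.0], [438.0, 380.0]]
desk 39248 c [353.5 180.8] size [634.3 428.9] ang 0.1 zmax 0.01 zmed -0.0006
[[36.0, 395.0], [37.0, -34.0], [671.0, -33.0], [670.0, 396.0]]
basket 5329 c [ 452.7 -123.8] size [328.3 325.6] ang 88.9 zmax 0.2 zmed 0.15
[[287.0, -285.0], [612.0, -291.0], [619.0, 37.0], [293.0, 44.0]]
```

View pics/crop_rolls.png

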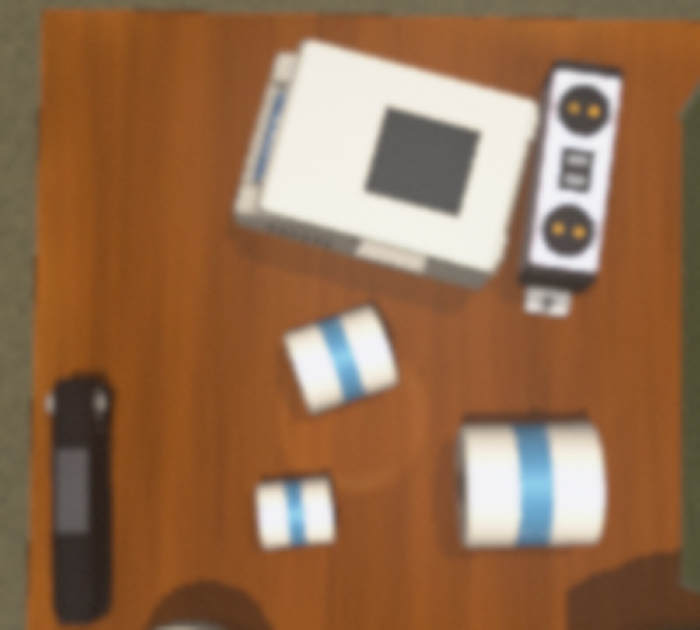

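```bash
cat >> h.py <<'E'
RB=np.array([-.122,-.992,0]);RB/=np.linalg.norm(RB)  # box x axis = rear
LB=np.cross([0,0,1],RB)
def tiltR(deg,rear=RB):
    a=np.radians(deg); z=np.sin(a)*rear-np.cos(a)*np.array([0,0,1.]); x=np.cross([0,0,1],rear); return np.stack([x,np.cross(z,x),z],1)
def delta(P,R=None):
    from scipy.spatial.transform import Rotation as Ro
    s=ctrl.read_state(); R0=np.array(s['tool_rot']); 
    if R is None:R=R0
    d=R0.T@(np.array(P)-s['tool_pos'])*1000; w=Ro.from_matrix(R0.T@R).as_rotvec()
    print('t',round(s['t'],2),'tcp',np.round(s['tool_pos'],4),'shift',np.round(d,1),'turn',np.round(w,3),'rows',round(np.linalg.norm(d)/41.7,1),round(np.degrees(np.linalg.norm(w))/7.16,1),'j',np.round(s['joints'],2),'F',np.round(s['force'],1))
E
python3 - <<'E'
from h import *
for n in('scene','top'):
    C=cloud(n,np.load(n+'.npz')['d']).reshape(-1,3)
    for x in np.arange(.25,.7,.05):
        print(n,x.round(2),[ (lambda q: round(q.max(),2) if len(q) else None)(C[(abs(C[:,0]-x)<.025)&(abs(C[:,1]-y)<.02)&(C[:,2]<.5)][:,2]) for y in np.arange(-.3,.12,.04)])
delta([0.3,-0.35,0.45],tiltR(0))
E
```

```text
scene 0.25 [np.float64(0.02), np.float64(0.02), np.float64(0.02), None, np.float64(0.14), np.float64(0.47), np.float64(0.47), np.float64(0.38), np.float64(0.28), np.float64(0.2), np.float64(0.16)]
scene 0.3 [np.float64(0.21), np.float64(0.21), np.float64(0.1), None, None, np.float64(0.44), np.float64(0.43), np.float64(0.21), np.float64(0.21), np.float64(0.2), np.float64(0.16)]
scene 0.35 [None, None, None, None, None, None, np.float64(0.32), np.float64(0.33), np.float64(0.33), np.float64(0.07), np.float64(0.07)]
scene 0.4 [None, np.float64(0.25), np.float64(0.25), np.float64(0.27), np.float64(0.26), None, None, np.float64(0.33), np.float64(0.33), np.float64(0.07), np.float64(0.07)]
scene 0.45 [np.float64(0.37), np.float64(0.29), np.float64(0.3), np.float64(0.29), np.float64(0.3), np.float64(0.3), None, np.float64(0.33), np.float64(0.33), np.float64(0.0), np.float64(0.0)]
scene 0.5 [np.float64(0.34), np.float64(0.29), np.float64(0.29), np.float64(0.29), np.float64(0.29), np.float64(0.29), None, np.float64(0.33), np.float64(0.33), np.float64(0.05), np.float64(0.08)]
scene 0.55 [np.floa
[... 1490 characters left out ...]
.float64(0.32), np.float64(0.05), np.float64(0.08)]
top 0.55 [None, None, None, np.float64(0.29), np.float64(0.3), np.float64(0.3), np.float64(0.32), np.float64(0.33), np.float64(0.33), np.float64(0.05), np.float64(0.08)]
top 0.6 [None, None, np.float64(0.21), np.float64(0.23), np.float64(0.21), np.float64(0.26), np.float64(0.32), np.float64(0.33), np.float64(0.32), np.float64(0.05), np.float64(0.08)]
top 0.65 [None, None, None, None, None, None, None, np.float64(0.0), np.float64(0.0), np.float64(0.05), np.float64(0.05)]
t 0.1 tcp [ 0.1455 -0.5301  0.2382] shift [-133.1 -196.7 -211.6] turn [-1.000e-03  1.000e-03 -1.181e+00] rows 7.6 9.4 j [-1.52  0.38  1.3   0.    1.46 -0.22] F [0.5 0.8 0.1]
```

```bash
python3 -m pendant '[[[-133,-197,-212,0,0,-1.18,0],[-133,-197,-212,0,0,-1.18,0],[-133,-197,-212,0,0,-1.18,0],[-133,-197,-212,0,0,-1.18,0],[-133,-197,-212,0,0,-1.18,0],[-133,-197,-212,0,0,-1.18,0],[-133,-197,-212,0,0,-1.18,0],[-133,-197,-212,0,0,-1.18,0],[-133,-197,-212,0,0,-1.18,0],[-133,-197,-212,0,0,-1.18,0]]]' 20
python3 - <<'E'
from h import *
delta([0.50,0.15,0.45],tiltR(0))
delta([0.56,0.36,0.45],tiltR(40))
E
```

```text
t: 0.93
tool_pos: [0.3011, -0.3491, 0.4515]
tool_rot: [[0.993, -0.114, 0.001], [-0.114, -0.993, -0.001], [0.001, 0.001, -1.0]]
force: [-1.0, -0.5, -0.5]
opening: 0.0238
t 0.93 tcp [ 0.3011 -0.3491  0.4515] shift [ 140.7 -518.5    1.3] turn [ 0.001 -0.001  0.008] rows 12.9 0.1 j [-1.12  0.15  1.02  0.    1.97 -1.  ] F [-1.  -0.5 -0.5]
t 0.93 tcp [ 0.3011 -0.3491  0.4515] shift [ 176.4 -734.     1.2] turn [-0.698 -0.004  0.007] rows 18.1 5.6 j [-1.12  0.15  1.02  0.    1.97 -1.  ] F [-1.  -0.5 -0.5]
```

```bash
python3 -m pendant '[[[176,-734,0,-0.35,0,0,0],[176,-734,0,-0.35,0,0,0],[176,-734,0,-0.35,0,0,0],[176,-734,0,-0.35,0,0,0],[176,-734,0,-0.35,0,0,0],[176,-734,0,-0.35,0,0,0],[176,-734,0,-0.35,0,0,0],[176,-734,0,-0.35,0,0,0],[176,-734,0,-0.35,0,0,0],[176,-734,0,-0.35,0,0,0]]]'
python3 - <<'E'
from h import *
delta([0.56,0.36,0.40],tiltR(40))
E
```

```text
t: 1.77
tool_pos: [0.4418, 0.0394, 0.4506]
tool_rot: [[0.994, -0.107, -0.038], [-0.114, -0.933, -0.342], [0.001, 0.344, -0.939]]
force: [0.8, -0.6, 0.9]
opening: 0.0006
t 1.77 tcp [0.4418 0.0394 0.4506] shift [  80.9 -329.2  -66.5] turn [-0.347 -0.005  0.007] rows 8.3 2.8 j [ 0.02  0.17  1.05 -0.38  1.95 -0.01] F [ 0.8 -0.6  0.9]
```

```bash
python3 -m pendant '[[[81,-329,-66,-0.347,0,0,0],[81,-329,-66,-0.347,0,0,0],[81,-329,-66,-0.347,0,0,0],[81,-329,-66,-0.347,0,0,0],[81,-329,-66,-0.347,0,0,0],[81,-329,-66,-0.347,0,0,0],[81,-329,-66,-0.347,0,0,0],[81,-329,-66,-0.347,0,0,0],[81,-329,-66,-0.347,0,0,0],[81,-329,-66,-0.347,0,0,0]]]'
python3 - <<'E'
from h import *
delta([0.556,0.32,0.10],tiltR(40))
delta([0.556,0.32,0.022],tiltR(40))
E
```

```text
t: 2.6
tool_pos: [0.5477, 0.3505, 0.3844]
tool_rot: [[0.994, -0.081, -0.069], [-0.106, -0.76, -0.641], [-0.0, 0.645, -0.764]]
force: [0.3, -0.1, 0.6]
opening: 0.0004
t 2.6 tcp [0.5477 0.3505 0.3844] shift [  11.5 -160.9  236.4] turn [ 0.003 -0.01   0.012] rows 6.9 0.1 j [ 0.58  0.83  0.23 -0.82  2.39  0.15] F [ 0.3 -0.1  0.6]
t 2.6 tcp [0.5477 0.3505 0.3844] shift [  11.5 -211.2  296. ] turn [ 0.003 -0.01   0.012] rows 8.7 0.1 j [ 0.58  0.83  0.23 -0.82  2.39  0.15] F [ 0.3 -0.1  0.6]
```

```bash
python3 -m pendant '[[[11,-161,236,0,0,0.01,0],[11,-161,236,0,0,0.01,0],[11,-161,236,0,0,0.01,0],[11,-161,236,0,0,0.01,0],[11,-161,236,0,0,0.01,0],[11,-161,236,0,0,0.01,0],[11,-161,236,0,0,0.01,0],[11,-161,236,0,0,0.01,0]]]'
python3 - <<'E'
from h import *
delta([0.556,0.31,0.022],tiltR(40))
p,d=cap('scene');save('s1',p,s=1.5)
E
```

```text
t: 3.27
tool_pos: [0.5549, 0.318, 0.0959]
tool_rot: [[0.993, -0.089, -0.075], [-0.116, -0.757, -0.643], [0.001, 0.647, -0.762]]
force: [-0.3, -0.5, -1.6]
opening: 0.0003
t 3.27 tcp [0.5549 0.318  0.0959] shift [  1.9 -41.9  61.4] turn [ 0.006 -0.004  0.004] rows 1.8 0.1 j [ 0.54  0.9   0.9  -0.55  1.78  0.66] F [-0.3 -0.5 -1.6]
```

View pics/s1.png

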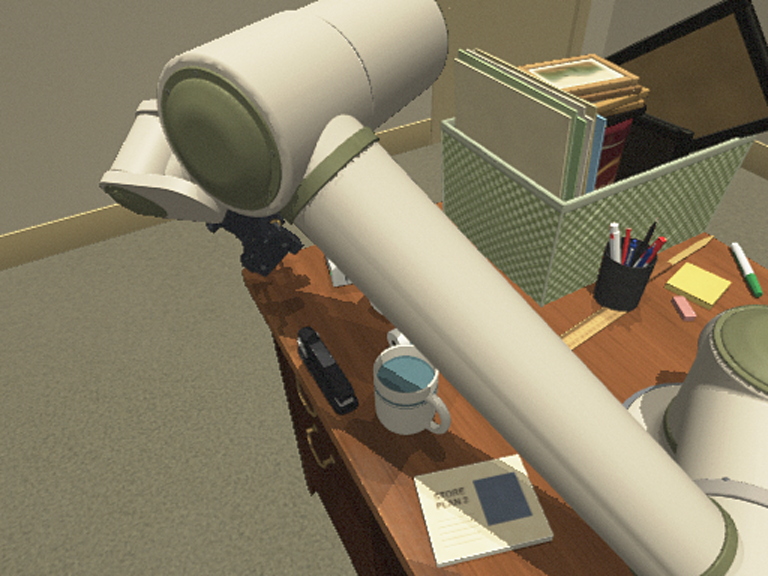

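```bash
python3 -m pendant '[[[2,-42,61,0,0,0,0],[2,-42,61,0,0,0,0],[2,-42,61,0,0,0,0],[2,-42,61,0,0,0,0]]]'
python3 - <<'E'
from h import *
P=np.array([0.556,0.31,0.022])
delta(P+.030*RB,tiltR(40)); delta(P+.055*RB,tiltR(40))
E
```

```text
t: 3.65
tool_pos: [0.5589, 0.3119, 0.0298]
tool_rot: [[0.993, -0.095, -0.068], [-0.116, -0.759, -0.64], [0.009, 0.644, -0.765]]
force: [-0.4, -0.6, 1.5]
opening: 0.0005
t 3.65 tcp [0.5589 0.3119 0.0298] shift [-2.9 19.7 26.7] turn [ 0.001 -0.01  -0.001] rows 0.8 0.1 j [ 0.53  0.96  0.96 -0.55  1.67  0.72] F [-0.4 -0.6  1.5]
t 3.65 tcp [0.5589 0.3119 0.0298] shift [-3.1 38.8 42.8] turn [ 0.001 -0.01  -0.001] rows 1.4 0.1 j [ 0.53  0.96  0.96 -0.55  1.67  0.72] F [-0.4 -0.6  1.5]
```

```bash
python3 -m pendant '[[[-3,20,27,0,0,0,0],[-3,20,27,0,0,0,0],[-3,26,32,0,0,0,0],[-3,29,35,0,0,0,0],[-3,32,37,0,0,0,0]]]'
python3 - <<'E'
from h import *
P=np.array([0.556,0.31,0.022])
delta(P+.055*RB,tiltR(40)); delta(P+.07*RB,tiltR(40))
E
```

```text
t: 4.07
tool_pos: [0.5515, 0.265, 0.0243]
tool_rot: [[0.993, -0.097, -0.065], [-0.116, -0.761, -0.639], [0.012, 0.642, -0.767]]
force: [-0.0, 6.8, 2.2]
opening: 0.0004
t 4.07 tcp [0.5515 0.265  0.0243] shift [-1.1  6.   8. ] turn [-0.001 -0.013 -0.003] rows 0.2 0.1 j [ 0.48  0.91  1.1  -0.57  1.56  0.73] F [-0.   6.8  2.2]
t 4.07 tcp [0.5515 0.265  0.0243] shift [-1.2 17.5 17.6] turn [-0.001 -0.013 -0.003] rows 0.6 0.1 j [ 0.48  0.91  1.1  -0.57  1.56  0.73] F [-0.   6.8  2.2]
```

```bash
python3 -m pendant '[[[-1,2,2,0,0,0,0],[-1,4,4,0,0,0,0],[-1,6,6,0,0,0,0],[-1,7,8,0,0,0,0]]]'
python3 - <<'E'
from h import *
P=np.array([0.556,0.31,0.022])
delta(P+.055*RB,tiltR(40)); delta(P+.07*RB,tiltR(40))
E
```

```text
t: 4.4
tool_pos: [0.5499, 0.2581, 0.0238]
tool_rot: [[0.993, -0.098, -0.06], [-0.114, -0.765, -0.634], [0.016, 0.636, -0.771]]
force: [-2.5, 30.7, 10.5]
opening: 0.0008
t 4.4 tcp [0.5499 0.2581 0.0238] shift [-0.3  1.   3.1] turn [-0.009 -0.018 -0.004] rows 0.1 0.2 j [ 0.47  0.9   1.12 -0.57  1.54  0.73] F [-2.5 30.7 10.5]
t 4.4 tcp [0.5499 0.2581 0.0238] shift [-0.5 12.6 12.7] turn [-0.009 -0.018 -0.004] rows 0.4 0.2 j [ 0.47  0.9   1.12 -0.57  1.54  0.73] F [-2.5 30.7 10.5]
```

```bash
python3 -m pendant '[[[0,-15,-15,0,0,0,0],[0,-40,-40,0,0,0,0],[0,-60,-70,0,0,0,0],[0,-60,-70,0,0,0,0]]]'
python3 - <<'E'
from h import *
p,d=cap('top');save('t2',p,(170,60,370,250),3.5)
C=cloud('top',d)
def rect(name,u0,v0,u1,v1,z0,z1):
    S=C[v0:v1,u0:u1].reshape(-1,3); S=S[(S[:,2]>z0)&(S[:,2]<z1)]
    r=cv2.minAreaRect((S[:,:2]*1000).astype(np.float32)); print(name,len(S),'c',np.round(r[0],1),'size',np.round(r[1],1),'ang',round(r[2],1),'zmed',np.median(S[:,2]).round(4)); print(np.round(cv2.boxPoints(r)).tolist())
rect('cover',232,80,335,165,.074,.09)
rect('box',316,88,352,160,.042,.06)
E
```

```text
t: 4.73
tool_pos: [0.5604, 0.3538, 0.0414]
tool_rot: [[0.994, -0.098, -0.054], [-0.11, -0.768, -0.631], [0.02, 0.633, -0.774]]
force: [-0.3, 0.6, -0.1]
opening: 0.0002
cover 3556 c [565.6 164.8] size [142.8 101.1] ang 82.1 zmed 0.0793
[[506.0, 101.0], [606.0, 87.0], [625.0, 229.0], [525.0, 243.0]]
box 1142 c [564.1  77.5] size [ 50.2 131.7] ang 81.5 zmed 0.0495
[[495.0, 62.0], [626.0, 43.0], [633.0, 93.0], [503.0, 112.0]]
```

View pics/t2.png

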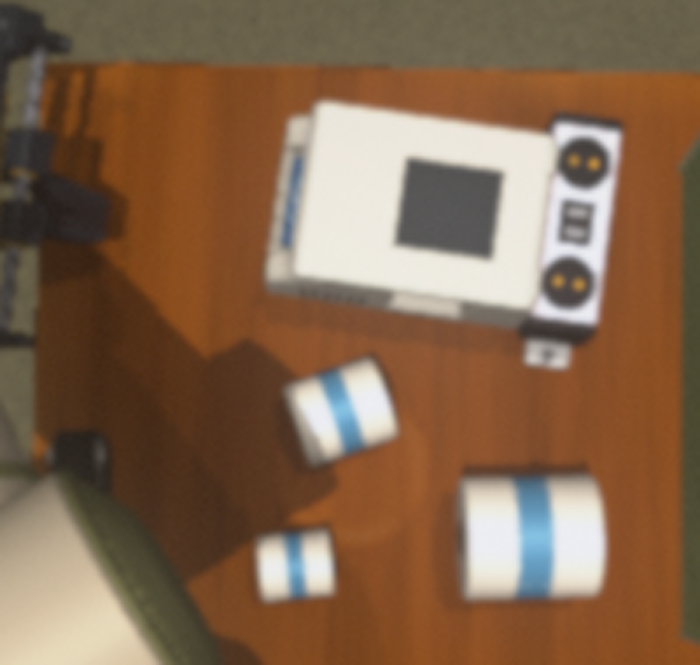

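```bash
python3 - <<'E'
from h import *
z=np.load('top.npz');p,d=z['p'].astype(int),z['d'];C=cloud('top',d)
m=(p[...,2]>p[...,0]+40)&(p[...,2]>p[...,1]+15);
m[:,:235]=0;m[:85]=0;m[140:]=0;m[:,265:]=0
S=C[m];print(m.sum())
R=np.array([-.133,-.991,0]);L=np.cross([0,0,1],R);O=np.array([.567,.1747,0])
Q=np.c_[(S-O)@R,(S-O)@L,S[:,2]]*1000
print(np.round(Q.min(0)),np.round(Q.max(0)),np.round(np.median(Q,0),1))
# profile over columns of slope at y~0
v,u=np.nonzero(m); print(u.min(),u.max(),v.min(),v.max())
for uu in range(242,268): 
  w=C[118,uu]; print(uu,np.round([(w-O)@R*1000,(w-O)@L*1000,w[2]*1000],1),p[118,uu])
E
```

```text
0Traceback (most recent call last):
  File "<stdin>", line 8, in <module>
    return umr_minimum(a, axis, None, out, keepdims, initial, where)
ValueError: zero-size array to reduction operation minimum which has no identity
```

```bash
python3 - <<'E'
from h import *
z=np.load('top.npz');p,d=z['p'].astype(int),z['d'];C=cloud('top',d)
R=np.array([-.133,-.991,0]);L=np.cross([0,0,1],R);O=np.array([.567,.1747,0])
Q=np.stack([(C-O)@R,(C-O)@L,C[...,2]],-1)*1000
for uu in range(244,264): print(uu,np.round(Q[118,uu],1),p[118,uu])
m=(p[...,2]>p[...,0]+12);m[:,:240]=0;m[:85]=0;m[150:]=0;m[:,265:]=0
q=Q[m];print(len(q),np.round(np.percentile(q,[5,50,95],axis=0),1))
E
```

```text
244 [-86.4   4.3  -0.5] [133  78  43]
245 [-84.2   4.3   0.7] [134  79  43]
246 [-82.2   5.   -0.8] [132  81  46]
247 [-80.1   5.6  -2.2] [137  95  68]
248 [-77.9   5.5  -0.3] [154 127 106]
249 [-74.3  -2.7  38.4] [173 155 137]
250 [-72.3  -2.1  37.4] [173 163 150]
251 [-70.3  -1.5  35.8] [149 148 147]
252 [-68.1  -2.1  39.9] [114 126 140]
253 [-66.1  -1.6  39.3] [111 126 147]
254 [-64.   -1.9  42.1] [139 148 159]
255 [-61.   -9.5  77.5] [170 170 169]
256 [-59.   -9.   76.5] [199 193 182]
257 [-57.1  -8.6  76.2] [223 218 203]
258 [-55.   -9.2  80. ] [233 229 219]
259 [-53.1  -8.7  79.2] [237 233 223]
260 [-51.1  -8.9  81.7] [237 232 222]
261 [-49.2  -8.2  79.9] [238 233 224]
262 [-47.2  -8.3  81.3] [238 233 223]
263 [-45.3  -7.   77.2] [237 232 223]
61 [[-68.4 -22.2  35.5]
 [-66.   -1.6  39.4]
 [-63.7  22.1  42.1]]
```

```bash
cat >> h.py <<'E'
PR=np.array([-.133,-.991,0]);PR/=np.linalg.norm(PR);PL=np.cross([0,0,1],PR);PO=np.array([.567,.1747,0])
def pw(x,y,z): return PO+(x*PR+y*PL+z*np.array([0,0,1]))/1000
RT=tiltR(40,PR); BT=pw(-59.5,0,46.3)
E
python3 - <<'E'
from h import *
print(BT)
delta(BT-.055*RT[:,2],RT)
E
```

```text
[0.57491441 0.23367128 0.0463    ]
t 4.78 tcp [0.5602 0.3512 0.0404] shift [29.3 91.9 14. ] turn [-0.01  -0.029  0.005] rows 2.3 0.2 j [ 0.57  0.99  0.85 -0.53  1.74  0.72] F [ 0.4 -0.9 -0.7]
```

```bash
python3 -m pendant '[[[15,46,-10,0,-0.03,0,0],[29,92,14,-0.01,-0.03,0,0],[29,92,14,-0.01,-0.03,0,0],[29,92,14,-0.01,-0.03,0,0],[29,92,14,-0.01,-0.03,0,0]]]'
python3 - <<'E'
from h import *
delta(BT-.035*RT[:,2],RT)
delta(BT,RT)
E
```

```text
t: 5.2
tool_pos: [0.5794, 0.2671, 0.0888]
tool_rot: [[0.991, -0.098, -0.088], [-0.132, -0.76, -0.637], [-0.005, 0.643, -0.766]]
force: [-0.9, 0.4, -0.9]
opening: 0.0005
t 5.2 tcp [0.5794 0.2671 0.0888] shift [ 0.1 -1.5 19.2] turn [0.    0.003 0.004] rows 0.5 0.0 j [ 0.46  0.88  0.95 -0.57  1.72  0.62] F [-0.9  0.4 -0.9]
t 5.2 tcp [0.5794 0.2671 0.0888] shift [ 0.2 -1.5 54.2] turn [0.    0.003 0.004] rows 1.3 0.0 j [ 0.46  0.88  0.95 -0.57  1.72  0.62] F [-0.9  0.4 -0.9]
```

```bash
python3 -m pendant '[[[0,-1.5,25,0,0,0,0],[0,-1.5,44,0,0,0,0],[0,-1.5,48,0,0,0,0],[0,-1.5,48,0,0,0,0]]]'
python3 - <<'E'
from h import *
delta(BT,RT)
E
```

```text
t: 5.53
tool_pos: [0.5745, 0.2377, 0.0498]
tool_rot: [[0.991, -0.096, -0.091], [-0.132, -0.759, -0.638], [-0.007, 0.644, -0.765]]
force: [-0.2, 1.1, 0.1]
opening: 0.0004
t 5.53 tcp [0.5745 0.2377 0.0498] shift [1.  0.8 5.2] turn [0.002 0.005 0.005] rows 0.1 0.1 j [ 0.42  0.9   1.05 -0.58  1.61  0.65] F [-0.2  1.1  0.1]
```

```bash
python3 -m pendant '[[[0,0.8,5,0,0,0,0],[0,0.8,7,0,0,0,0],[0,0.8,9,0,0,0,0],[0,0.8,10,0,0,0,0]]]'
python3 - <<'E'
from h import *
delta(BT,RT)
E
```

```text
t: 5.87
tool_pos: [0.5737, 0.2321, 0.0435]
tool_rot: [[0.991, -0.097, -0.088], [-0.131, -0.76, -0.637], [-0.006, 0.643, -0.766]]
force: [-1.4, 7.5, 5.9]
opening: 0.0006
t 5.87 tcp [0.5737 0.2321 0.0435] shift [ 0.9  0.4 -3.3] turn [-0.     0.003  0.005] rows 0.1 0.0 j [ 0.42  0.9   1.07 -0.58  1.59  0.66] F [-1.4  7.5  5.9]
```

```bash
python3 -m pendant '[[[0,0.4,2,0,0,0,0],[0,0.4,4,0,0,0,0],[0,0.4,5.5,0,0,0,0],[0,0.4,5.5,0,0,0,0]]]'
python3 - <<'E'
from h import *
delta(BT,RT)
E
```

```text
t: 6.2
tool_pos: [0.5736, 0.2301, 0.0412]
tool_rot: [[0.992, -0.098, -0.085], [-0.13, -0.762, -0.635], [-0.003, 0.641, -0.768]]
force: [-2.4, 9.7, 9.7]
opening: 0.0007
t 6.2 tcp [0.5736 0.2301 0.0412] shift [ 0.8  0.4 -6.3] turn [-0.003 -0.     0.004] rows 0.2 0.0 j [ 0.41  0.89  1.08 -0.58  1.57  0.66] F [-2.4  9.7  9.7]
```

```bash
python3 -m pendant '[[[0,0.4,2,0,0,0,0],[0,0.4,3,0,0,0,0],[0,0.4,3,0,0,0,0]]]'
python3 - <<'E'
from h import *
delta(BT,RT)
p,d=cap('top');save('t3',p,(170,60,370,250),3.5)
E
```

```text
t: 6.45
tool_pos: [0.5737, 0.2299, 0.0411]
tool_rot: [[0.992, -0.099, -0.081], [-0.128, -0.763, -0.633], [0.001, 0.638, -0.77]]
force: [-2.5, 10.1, 9.8]
opening: 0.0005
t 6.45 tcp [0.5737 0.2299 0.0411] shift [ 0.7  0.3 -6.5] turn [-0.006 -0.004  0.003] rows 0.2 0.1 j [ 0.41  0.89  1.08 -0.58  1.57  0.66] F [-2.5 10.1  9.8]
```

View pics/t3.png

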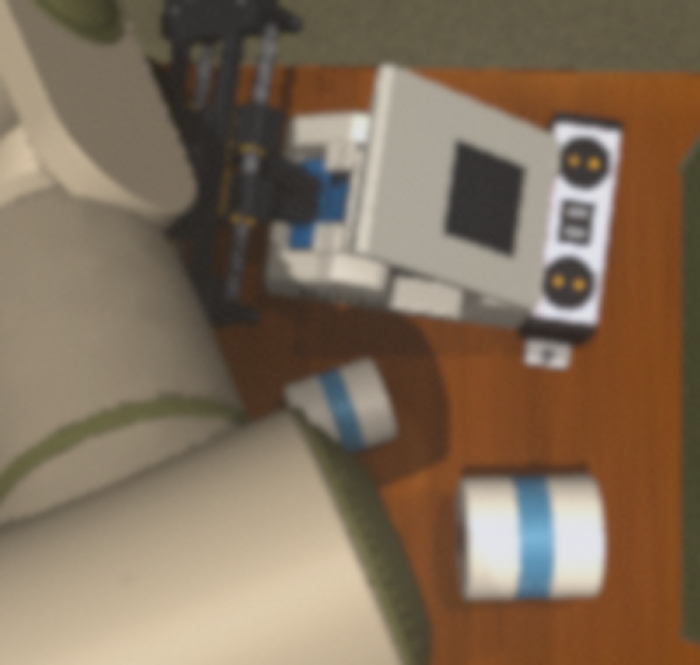

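```bash
python3 -m pendant '[[[0,0,-30,0,0,0,0],[0,0,-70,0,0,0,0],[0,0,-110,0,0,0,0.5],[0,0,-130,0,0,0,1],[0,0,-130,0,0,0,1]]]'
cat >> h.py <<'E'
def downR(x,y):
    a=np.array([x,y,0.]);a/=np.linalg.norm(a); z=np.array([0,0,-1.]); return np.stack([a,np.cross(z,a),z],1)
E
python3 - <<'E'
from h import *
delta([.453,.2095,.13],downR(.333,-.943))
E
```

```text
t: 6.92
tool_pos: [0.585, 0.3155, 0.1452]
tool_rot: [[0.992, -0.102, -0.074], [-0.125, -0.766, -0.63], [0.008, 0.634, -0.773]]
force: [-0.2, -0.1, -0.3]
opening: 0.0182
t 6.92 tcp [0.585  0.3155 0.1452] shift [-117.8   85.    88.2] turn [ 0.611 -0.386  1.058] rows 4.1 10.2 j [ 0.51  0.89  0.76 -0.57  1.88  0.57] F [-0.2 -0.1 -0.3]
```

```bash
python3 -m pendant '[[[-118,85,70,0.611,-0.386,1.058,1],[-118,85,88,0.611,-0.386,1.058,1],[-118,85,88,0.611,-0.386,1.058,1],[-118,85,88,0.611,-0.386,1.058,1],[-118,85,88,0.611,-0.386,1.058,1],[-118,85,88,0.611,-0.386,1.058,1],[-118,85,88,0.611,-0.386,1.058,1],[-118,85,88,0.611,-0.386,1.058,1],[-118,85,88,0.611,-0.386,1.058,1],[-118,85,88,0.611,-0.386,1.058,1]]]'
python3 - <<'E'
from h import *
delta([.453,.2095,.015],downR(.333,-.943))
p,d=cap('scene');save('s4',p,s=1.5)
p,d=cap('top');save('t4',p,(170,60,370,250),3.5)
E
```

```text
t: 7.75
tool_pos: [0.4523, 0.2089, 0.1295]
tool_rot: [[0.352, -0.936, -0.01], [-0.936, -0.352, -0.012], [0.008, 0.014, -1.0]]
force: [0.1, 0.4, -0.8]
opening: 0.0848
t 7.75 tcp [0.4523 0.2089 0.1295] shift [ -1.2  -2.5 114.5] turn [ 0.014 -0.008  0.02 ] rows 2.7 0.2 j [ 0.2   0.41  1.6  -0.01  1.14  1.42] F [ 0.1  0.4 -0.8]
```

View pics/t4.png

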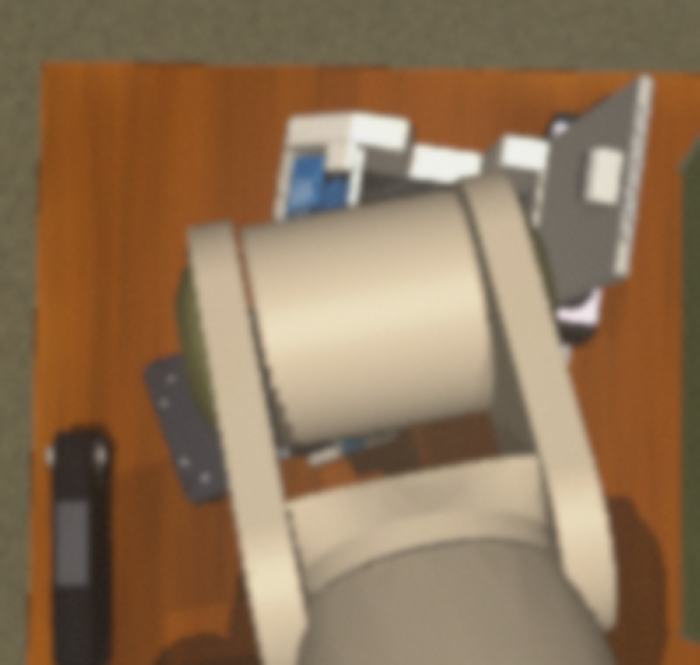

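View pics/s4.png

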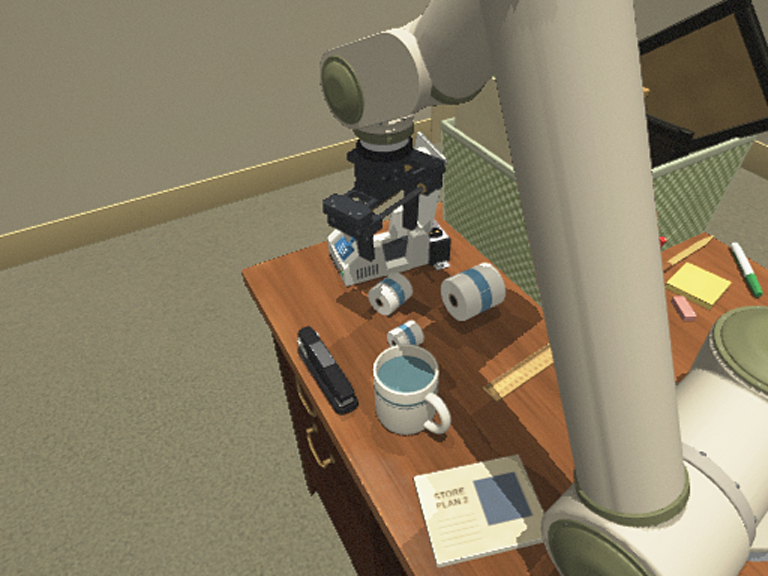

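```bash
python3 -m pendant '[[[-1,-2,40,0.014,-0.008,0.02,1],[-1,-2,75,0.014,-0.008,0.02,1],[-1,-2,95,0.014,-0.008,0.02,1],[-1,-2,95,0.014,-0.008,0.02,1]]]'
python3 - <<'E'
from h import *
delta([.453,.2095,.016],downR(.333,-.943))
E
```

```text
t: 8.18
tool_pos: [0.4492, 0.2078, 0.0308]
tool_rot: [[0.339, -0.941, -0.012], [-0.941, -0.339, -0.005], [0.001, 0.013, -1.0]]
force: [-0.2, 0.6, -0.3]
opening: 0.0881
t 8.18 tcp [0.4492 0.2078 0.0308] shift [-0.3 -4.3 14.7] turn [ 0.013 -0.001  0.006] rows 0.4 0.1 j [ 0.19  0.56  1.72 -0.    0.88  1.42] F [-0.2  0.6 -0.3]
```

```bash
python3 -m pendant '[[[0,-4.3,8,0.013,0,0.006,1],[0,-4.3,14,0.013,0,0.006,1],[0,-4.3,15,0.013,0,0.006,1],[0,-4.3,15,0.013,0,0.006,0.5],[0,-4.3,15,0.013,0,0.006,0.4],[0,-4.3,15,0.013,0,0.006,0.4],[0,-4.3,15,0.013,0,0.006,0.4],[0,-4.3,15,0.013,0,0.006,0.4]]]' 15
python3 - <<'E'
from h import *
delta([.453,.2095,.016],downR(.333,-.943))
E
```

```text
t: 8.85
tool_pos: [0.4532, 0.2092, 0.0161]
tool_rot: [[0.333, -0.943, 0.001], [-0.943, -0.333, -0.001], [0.001, -0.001, -1.0]]
force: [-0.2, 0.3, -1.0]
opening: 0.0567
t 8.85 tcp [0.4532 0.2092 0.0161] shift [-0.4  0.1  0.1] turn [-0.001 -0.001  0.   ] rows 0.0 0.0 j [ 0.2   0.58  1.73 -0.    0.83  1.43] F [-0.2  0.3 -1. ]
```

```bash
python3 -m pendant '[[[0,0,0,0,0,0,0.4],[0,0,0,0,0,0,0.4],[0,0,0,0,0,0,0.4],[0,0,0,0,0,0,0.4]]]' 15
python3 -m pendant '[[[0,0,-30,0,0,0,0.4],[0,0,-70,0,0,0,0.4],[0,0,-110,0,0,0,0.4],[0,0,-145,0,0,0,0.4],[0,0,-145,0,0,0,0.4],[0,0,-145,0,0,0,0.4]]]' 15
python3 - <<'E'
from h import *
delta([.453,.2095,.16],downR(.991,-.133))
p,d=cap('scene');save('s5',p,(180,40,360,220),4)
E
```

```text
t: 9.18
tool_pos: [0.4532, 0.2092, 0.0161]
tool_rot: [[0.333, -0.943, 0.001], [-0.943, -0.333, -0.001], [0.001, -0.001, -1.0]]
force: [-0.7, -0.7, -0.1]
opening: 0.0538
t: 9.68
tool_pos: [0.4534, 0.2094, 0.1623]
tool_rot: [[0.333, -0.943, 0.004], [-0.943, -0.333, 0.0], [0.001, -0.004, -1.0]]
force: [-0.5, -0.7, -1.6]
opening: 0.0537
t 9.68 tcp [0.4534 0.2094 0.1623] shift [-0.2  0.3  2.3] turn [-0.003 -0.004 -1.098] rows 0.1 8.8 j [ 0.2   0.37  1.56 -0.    1.21  1.43] F [-0.5 -0.7 -1.6]
```

View pics/s5.png

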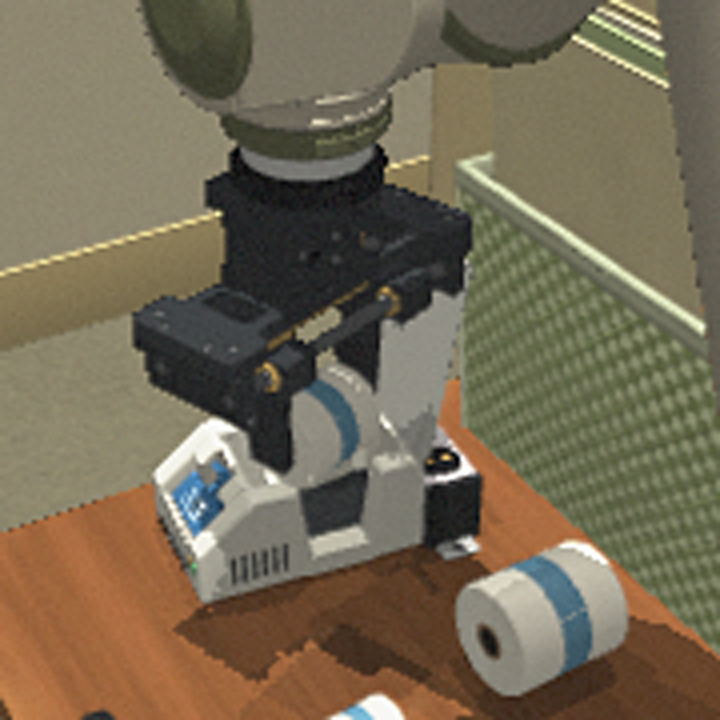

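```bash
python3 - <<'E'
from h import *
d=np.load('top.npz')['d'];C=cloud('top',d)
Q=np.stack([(C-PO)@PR,(C-PO)@PL,C[...,2]],-1)*1000
for v in (99,101,103,105):
  print(v,[tuple(np.round(Q[v,u]).astype(int).tolist()) for u in range(268,326,2)])
E
```

```text
99 [(-41, 35, 67), (-37, 35, 71), (-33, 35, 71), (-29, 35, 72), (-25, 37, 70), (-21, 37, 70), (-17, 37, 73), (-13, 37, 74), (-9, 39, 70), (-5, 40, 68), (1, 59, 0), (5, 60, 1), (10, 61, -2), (14, 62, -1), (18, 62, 0), (23, 63, 0), (27, 63, 1), (31, 64, 1), (35, 65, 0), (40, 66, -3), (44, 66, 0), (48, 67, -1), (53, 68, -4), (50, 48, 69), (54, 48, 72), (58, 49, 71), (70, 70, 0), (74, 71, -2), (78, 71, 0)]
101 [(-40, 30, 69), (-37, 30, 71), (-33, 32, 67), (-29, 33, 68), (-25, 33, 69), (-21, 33, 71), (-17, 34, 71), (-13, 35, 69), (-9, 35, 69), (-5, 37, 65), (1, 47, 30), (6, 55, 2), (10, 57, -2), (15, 57, 1), (19, 57, 2), (23, 58, 0), (27, 59, 2), (32, 60, 0), (36, 61, -3), (40, 60, 3), (45, 62, -2), (49, 63, -2), (48, 48, 54), (51, 45, 67), (54, 44, 73), (59, 45, 70), (62, 45, 72), (67, 46, 72), (71, 48, 69)]
103 [(-40, 26, 71), (-36, 27, 69), (-32, 29, 64), (-28, 32, 56), (-24, 31, 60), (-20, 31, 64), (-16, 31, 67), (-12, 31, 67), (-8, 31, 69), (-4, 34, 61), (2, 45, 23), (6, 46, 19), (10, 48, 16), (14, 49, 15), (18, 48, 19), (23, 49, 18), (27, 49, 20), (32, 56, -2), (36, 56, 1), (41, 57, -1), (45, 58, -3), (46, 47, 42), (49, 43, 57), (51, 40, 70), (55, 40, 73), (59, 41, 69), (63, 42, 71), (67, 42, 74), (71, 43, 71)]
105 [(-39, 23, 68), (-35, 22, 72), (-31, 25, 65), (-27, 31, 42), (-23, 31, 45), (-19, 32, 45), (-15, 30, 52), (-11, 32, 50), (-7, 30, 57), (-3, 33, 51), (2, 41, 19), (6, 42, 19), (11, 43, 16), (15, 44, 17), (19, 44, 20), (23, 45, 19), (27, 46, 18), (32, 47, 17), (36, 48, 15), (40, 48, 17), (43, 45, 30), (46, 42, 42), (49, 37, 63), (52, 37, 68), (56, 36, 74), (60, 37, 73), (64, 38, 70), (68, 38, 71), (72, 39, 71)]
```

```bash
python3 -m pendant '[[[0,0,0,0,0,-1.098,0.4],[0,0,0,0,0,-1.098,0.4],[0,0,0,0,0,-1.098,0.4],[0,0,0,0,0,-1.098,0.4],[0,0,0,0,0,-1.098,0.4],[0,0,0,0,0,-1.098,0.4],[0,0,0,0,0,-1.098,0.4],[0,0,0,0,0,-1.098,0.4],[0,0,0,0,0,-1.098,0.4],[0,0,0,0,0,-1.098,0.4]]]' 15
```

```text
t: 10.57
tool_pos: [0.4518, 0.209, 0.1586]
tool_rot: [[0.992, -0.129, -0.003], [-0.129, -0.992, -0.002], [-0.003, 0.002, -1.0]]
force: [0.3, -0.4, -1.0]
opening: 0.0537
```

```bash
python3 - <<'E'
from h import *
print(pw(21,0,0)); delta(pw(21,0,150),downR(*PL[:2]))
E
```

```text
[0.56420668 0.15388661 0.        ]
t 10.57 tcp [0.4518 0.209  0.1586] shift [118.7  40.1   8.3] turn [0.002 0.003 0.004] rows 3.0 0.0 j [ 0.2   0.37  1.57 -0.    1.21  0.33] F [ 0.3 -0.4 -1. ]
```

```bash
python3 -m pendant '[[[40,14,0,0,0,0,0.4],[80,28,0,0,0,0,0.4],[119,40,8,0,0,0,0.4],[119,40,8,0,0,0,0.4],[119,40,8,0,0,0,0.4],[119,40,8,0,0,0,0.4]]]' 15
python3 - <<'E'
from h import *
delta(pw(21,0,40),downR(*PL[:2]))
p,d=cap('scene');save('s6',p,(180,40,360,220),4)
E
```

```text
t: 11.07
tool_pos: [0.5637, 0.1539, 0.1488]
tool_rot: [[0.991, -0.132, -0.007], [-0.132, -0.991, -0.002], [-0.006, 0.002, -1.0]]
force: [-0.3, 0.4, -1.8]
opening: 0.0533
t 11.07 tcp [0.5637 0.1539 0.1488] shift [  1.2  -0.3 108.8] turn [0.002 0.006 0.001] rows 2.6 0.1 j [ 0.06  0.52  1.34 -0.    1.29  0.2 ] F [-0.3  0.4 -1.8]
```

View pics/s6.png

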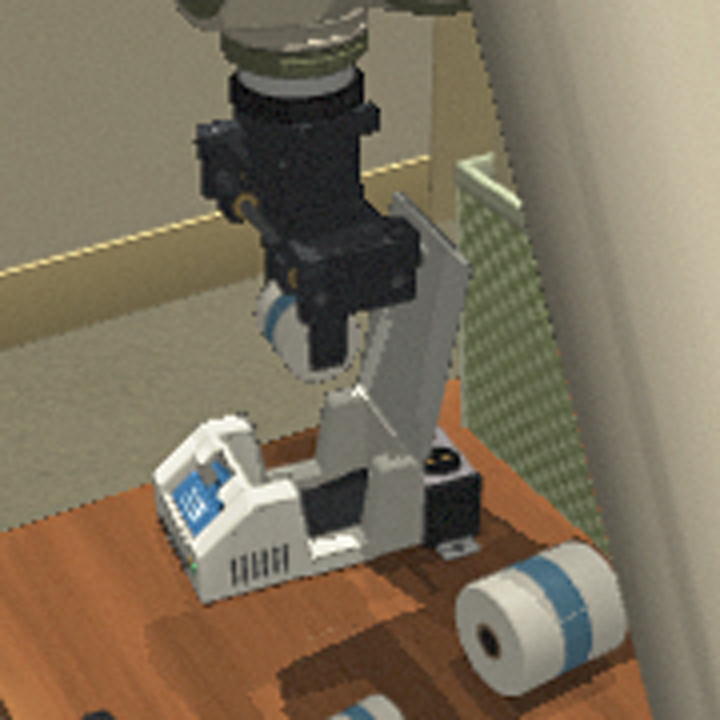

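```bash
python3 -m pendant '[[[1,0,35,0,0.006,0,0.4],[1,0,70,0,0.006,0,0.4],[1,0,100,0,0.006,0,0.4],[1,0,109,0,0.006,0,0.4],[1,0,109,0,0.006,0,0.4]]]' 15
python3 - <<'E'
from h import *
delta(pw(21,0,26),downR(*PL[:2]))
E
```

```text
t: 11.53
tool_pos: [0.5621, 0.1545, 0.0389]
tool_rot: [[0.991, -0.13, -0.004], [-0.13, -0.991, -0.003], [-0.004, 0.003, -1.0]]
force: [1.3, 0.1, -0.9]
opening: 0.0538
t 11.53 tcp [0.5621 0.1545 0.0389] shift [ 2.2  0.3 12.8] turn [0.003 0.004 0.003] rows 0.3 0.0 j [ 0.07  0.65  1.46 -0.    1.03  0.2 ] F [ 1.3  0.1 -0.9]
```

```bash
python3 -m pendant '[[[2,0.3,6,0,0.004,0,0.4],[2,0.3,12,0,0.004,0,0.4],[2,0.3,13,0,0.004,0,0.4],[2,0.3,13,0,0.004,0,0.4]]]' 15
python3 - <<'E'
from h import *
delta(pw(21,0,26),downR(*PL[:2]))
E
```

```text
t: 11.87
tool_pos: [0.5642, 0.154, 0.0264]
tool_rot: [[0.991, -0.13, 0.001], [-0.13, -0.991, -0.003], [0.001, 0.003, -1.0]]
force: [0.6, 0.4, -1.4]
opening: 0.054
t 11.87 tcp [0.5642 0.154  0.0264] shift [0.  0.1 0.4] turn [ 0.003 -0.001  0.003] rows 0.0 0.0 j [ 0.07  0.67  1.47 -0.    1.    0.2 ] F [ 0.6  0.4 -1.4]
```

```bash
python3 -m pendant '[[[0,0,1,0,0,0,0.8],[0,0,1,0,0,0,0.8],[0,0,1,0,0,0,0.8],[0,0,1,0,0,0,0.8],[0,0,1,0,0,0,0.8]]]'
python3 -m pendant '[[[0,0,-20,0,0,0,0.8],[0,0,-60,0,0,0,0.8],[0,0,-100,0,0,0,0.8],[0,0,-140,0,0,0,0.5],[0,0,-200,0,0,0,0],[0,0,-250,0,0,0,0],[0,0,-250,0,0,0,0],[0,0,-250,0,0,0,0]]]'
python3 - <<'E'
from h import *
p,d=cap('scene');save('s7',p,(180,40,360,220),4)
delta(pw(-60,0,280),RT)
E
```

```text
t: 12.28
tool_pos: [0.5643, 0.154, 0.0257]
tool_rot: [[0.991, -0.13, 0.001], [-0.13, -0.991, -0.003], [0.001, 0.003, -1.0]]
force: [0.4, -0.0, -0.0]
opening: 0.0708
t: 12.95
tool_pos: [0.5654, 0.1549, 0.2822]
tool_rot: [[0.991, -0.13, 0.012], [-0.13, -0.991, -0.002], [0.013, 0.001, -1.0]]
force: [1.0, 0.2, 0.2]
opening: 0.0391
t 13.0 tcp [0.5647 0.1548 0.2786] shift [ -0.2 -80.   -1.5] turn [-0.696 -0.008 -0.   ] rows 1.9 5.6 j [ 0.07  0.42  1.12 -0.    1.59  0.2 ] F [-0.7 -0.6 -0.4]
```

View pics/s7.png

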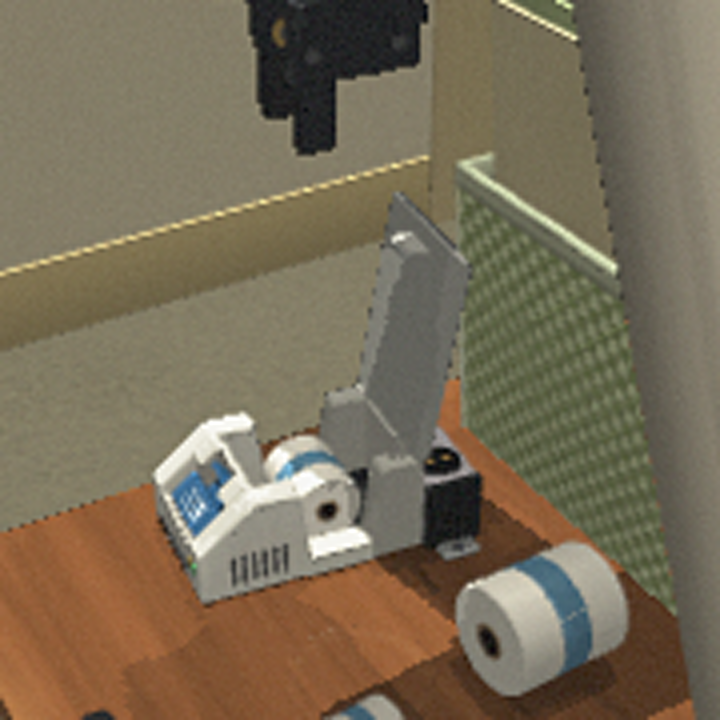

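```bash
python3 - <<'E'
from h import *
C=cloud('scene',np.load('scene.npz')['d'])
Q=np.stack([(C-PO)@PR,(C-PO)@PL,C[...,2]],-1)*1000
Q=Q.reshape(-1,3)
r=Q[(abs(Q[:,0]-21)<28)&(abs(Q[:,1])<29)&(Q[:,2]>45)&(Q[:,2]<70)]
print(len(r),np.round(np.percentile(r,[2,50,98],axis=0)))
t=r[r[:,2]>r[:,2].max()-4];print('top',t.mean(0).round(1))
# fit cylinder centre x,z with radius 25
from scipy.optimize import least_squares
f=least_squares(lambda a:np.hypot(r[:,0]-a[0],r[:,2]-a[1])-25,[21,33],loss='soft_l1');print(f.x)
c=Q[(Q[:,2]>90)&(Q[:,2]<240)&(Q[:,0]>50)&(Q[:,0]<130)&(abs(Q[:,1])<60)]
for z in range(95,225,15):
    k=c[abs(c[:,2]-z)<6]
    if len(k): print(z,len(k),np.round(np.percentile(k,[5,50,95],axis=0)[:,:2]).tolist())
E
```

```text
228 [[ -0. -28.  46.]
 [ 17.  -6.  55.]
 [ 40.  25.  59.]]
top [19.7 -1.8 57.3]
[20.6905022 32.5222047]
95 84 [[77.0, -50.0], [79.0, -8.0], [83.0, 40.0]]
110 99 [[80.0, -50.0], [82.0, -8.0], [86.0, 43.0]]
125 90 [[83.0, -50.0], [84.0, -8.0], [89.0, 44.0]]
140 101 [[86.0, -52.0], [87.0, -12.0], [92.0, 42.0]]
155 100 [[88.0, -50.0], [90.0, -10.0], [95.0, 40.0]]
170 109 [[91.0, -50.0], [93.0, -12.0], [97.0, 43.0]]
185 80 [[94.0, -51.0], [96.0, -24.0], [101.0, 45.0]]
200 145 [[83.0, -50.0], [98.0, -8.0], [102.0, 42.0]]
215 40 [[99.0, -45.0], [101.0, -4.0], [103.0, 37.0]]
```

```bash
python3 - <<'E'
from h import *
for n in('scene','top'):
    C=cloud(n,np.load(n+'.npz')['d']).reshape(-1,3)
    k=C[(C[:,2]>.22)&(C[:,2]<.36)&(C[:,0]>.47)&(C[:,0]<.64)&(C[:,1]<.07)]
    if not len(k): continue
    q=(k-PO)@PR*1000
    print(n,len(k),np.percentile(q,[0,.5,1,5,20]).round(),'ymax',np.percentile(k[:,1],[99,99.5,100]).round(3))
    k=C[(C[:,2]>.12)&(C[:,2]<.21)&(C[:,0]>.45)&(C[:,0]<.64)&(C[:,1]<.06)];print('rim',len(k),np.percentile(k[:,1],[99,99.5,100]).round(3) if len(k) else '')
def E(th,h=7): 
    r=np.array([-np.cos(th),np.sin(th)]);o=np.array([np.sin(th),np.cos(th)]); H=np.array([77,74.])
    e=H+138*r+6*o
    f=np.array([.643,-.766]); L=e+h*f if th>np.radians(50) else H+130*r+6*o
    return e,L,L+9*np.array([.766,.643])
for a in (100,90,80,70,60,50,40,30,20,10,0): print(a,*[x.round(1) for x in E(np.radians(a))])
delta(pw(60,0,270),RT)
E
```

```text
scene 1787 [165. 167. 167. 169. 173.] ymax [0.005 0.005 0.006]
rim 1563 [0.015 0.015 0.015]
top 8419 [165. 168. 169. 173. 183.] ymax [0.003 0.003 0.004]
rim 2867 [0.013 0.013 0.014]
100 [106.9 208.9] [111.4 203.5] [118.3 209.3]
90 [ 83. 212.] [ 87.5 206.6] [ 94.4 212.4]
80 [ 58.9 210.9] [ 63.4 205.6] [ 70.3 211.4]
70 [ 35.4 205.7] [ 39.9 200.4] [ 46.8 206.2]
60 [ 13.2 196.5] [ 17.7 191.1] [ 24.6 196.9]
50 [ -7.1 183.6] [ -2.  177.4] [  4.9 183.2]
40 [-24.9 167.3] [-18.7 162.2] [-11.8 167.9]
30 [-39.5 148.2] [-32.6 144.2] [-25.7 150. ]
20 [-50.6 126.8] [-43.1 124.1] [-36.2 129.9]
10 [-57.9 103.9] [-50.  102.5] [-43.1 108.3]
0 [-61.  80.] [-53.  80.] [-46.1  85.8]
t 13.0 tcp [0.5647 0.1548 0.2786] shift [-0.6 40.   8.7] turn [-0.696 -0.008 -0.   ] rows 1.0 5.6 j [ 0.07  0.42  1.12 -0.    1.59  0.2 ] F [-0.7 -0.6 -0.4]
```

```bash
python3 - <<'E'
from h import *
delta(pw(130,0,265),RT)
E
python3 -m pendant '[[[-1,110,14,-0.69,0,0,0],[-1,110,14,-0.69,0,0,0],[-1,110,14,-0.69,0,0,0],[-1,110,14,-0.69,0,0,0],[-1,110,14,-0.69,0,0,0],[-1,110,14,-0.69,0,0,0],[-1,110,14,-0.69,0,0,0]]]'
python3 - <<'E'
from h import *
delta(pw(130,0,206),RT)
for a in ((110,209),(97,209),(72,208)): delta(pw(a[0],0,a[1]),RT)
E
```

```text
t 13.0 tcp [0.5647 0.1548 0.2786] shift [ -0.8 110.   13.8] turn [-0.696 -0.008 -0.   ] rows 2.7 5.6 j [ 0.07  0.42  1.12 -0.    1.59  0.2 ] F [-0.7 -0.6 -0.4]
t: 13.58
tool_pos: [0.5489, 0.0471, 0.2615]
tool_rot: [[0.992, -0.098, -0.081], [-0.127, -0.762, -0.636], [0.001, 0.641, -0.768]]
force: [-0.2, -0.1, -0.5]
opening: 0.0002
t 13.58 tcp [0.5489 0.0471 0.2615] shift [  0.9 -34.7  43.4] turn [-0.003 -0.004  0.004] rows 1.3 0.1 j [ 0.15  0.5   1.2  -0.67  1.65  0.3 ] F [-0.2 -0.1 -0.5]
t 13.58 tcp [0.5489 0.0471 0.2615] shift [  1.1 -48.1  28.3] turn [-0.003 -0.004  0.004] rows 1.3 0.1 j [ 0.15  0.5   1.2  -0.67  1.65  0.3 ] F [-0.2 -0.1 -0.5]
t 13.58 tcp [0.5489 0.0471 0.2615] shift [  1.1 -58.1  19.9] turn [-0.003 -0.004  0.004] rows 1.5 0.1 j [ 0.15  0.5   1.2  -0.67  1.65  0.3 ] F [-0.2 -0.1 -0.5]
t 13.58 tcp [0.5489 0.0471 0.2615] shift [  1.3 -77.9   4.7] turn [-0.003 -0.004  0.004] rows 1.9 0.1 j [ 0.15  0.5   1.2  -0.67  1.65  0.3 ] F [-0.2 -0.1 -0.5]
```

```bash
python3 -m pendant '[[[1,-17,22,0,0,0,0],[1,-34,44,0,0,0,0],[1,-35,46,0,0,0,0],[1,-35,46,0,0,0,0]]]'
python3 - <<'E'
from h import *
p,d=cap('scene');save('s8',p,(200,20,360,180),4)
from math import radians
for a in (90,80,70,60,50,40,30,20,10,5,0):
    th=np.radians(a); r=np.array([-np.cos(th),np.sin(th)]);o=np.array([np.sin(th),np.cos(th)]);H=np.array([77,74.])
    L=H+138*r+6*o+10*np.array([.643,-.766]) if a>=50 else H+130*r+6*o
    T=L+9*np.array([.766,.643]); print(a,T.round(1),end=' '); delta(pw(T[0],0,T[1]),RT)
E
```

```text
t: 13.92
tool_pos: [0.5491, 0.0439, 0.2028]
tool_rot: [[0.992, -0.097, -0.084], [-0.128, -0.762, -0.635], [-0.003, 0.64, -0.768]]
force: [0.5, -0.3, 0.5]
opening: 0.0004
90 [ 96.3 210.1] t 13.97 tcp [0.5497 0.044  0.2044] shift [ -0.1 -23.6 -27.2] turn [-0.004 -0.004  0.003] rows 0.9 0.1 j [ 0.15  0.55  1.28 -0.66  1.54  0.38] F [0.8 0.3 0.1]
80 [ 72.3 209.1] t 13.97 tcp [0.5497 0.044  0.2044] shift [  0.  -42.7 -41.7] turn [-0.004 -0.004  0.003] rows 1.4 0.1 j [ 0.15  0.55  1.28 -0.66  1.54  0.38] F [0.8 0.3 0.1]
70 [ 48.8 203.9] t 13.97 tcp [0.5497 0.044  0.2044] shift [  0.2 -64.1 -52.8] turn [-0.004 -0.004  0.003] rows 2.0 0.1 j [ 0.15  0.55  1.28 -0.66  1.54  0.38] F [0.8 0.3 0.1]
60 [ 26.5 194.6] t 13.97 tcp [0.5497 0.044  0.2044] shift [  0.3 -87.1 -59.9] turn [-0.004 -0.004  0.003] rows 2.5 0.1 j [ 0.15  0.55  1.28 -0.66  1.54  0.38] F [0.8 0.3 0.1]
50 [  6.2 181.7] t 13.97 tcp [0.5497 0.044  0.2044] shift [   0.4 -111.   -63. ] turn [-0.004 -0.004  0.003] rows 3.1 0.1 j [ 0.15  0.55  1.28 -0.66  1.54  0.38] F [0.8 0.3 0.1]
40 [-11.8 167.9] t 13.97 tcp [0.5497 0.044  0.2044] 
[... 313 characters left out ...]
 129.9] t 13.97 tcp [0.5497 0.044  0.2044] shift [   0.5 -176.8  -50.3] turn [-0.004 -0.004  0.003] rows 4.4 0.1 j [ 0.15  0.55  1.28 -0.66  1.54  0.38] F [0.8 0.3 0.1]
10 [-43.1 108.3] t 13.97 tcp [0.5497 0.044  0.2044] shift [   0.6 -195.9  -38.1] turn [-0.004 -0.004  0.003] rows 4.8 0.1 j [ 0.15  0.55  1.28 -0.66  1.54  0.38] F [0.8 0.3 0.1]
5 [-45.1  97.1] t 13.97 tcp [0.5497 0.044  0.2044] shift [   0.6 -204.6  -30.8] turn [-0.004 -0.004  0.003] rows 5.0 0.1 j [ 0.15  0.55  1.28 -0.66  1.54  0.38] F [0.8 0.3 0.1]
0 [-46.1  85.8] t 13.97 tcp [0.5497 0.044  0.2044] shift [   0.6 -212.6  -22.8] turn [-0.004 -0.004  0.003] rows 5.1 0.1 j [ 0.15  0.55  1.28 -0.66  1.54  0.38] F [0.8 0.3 0.1]
```

View pics/s8.png

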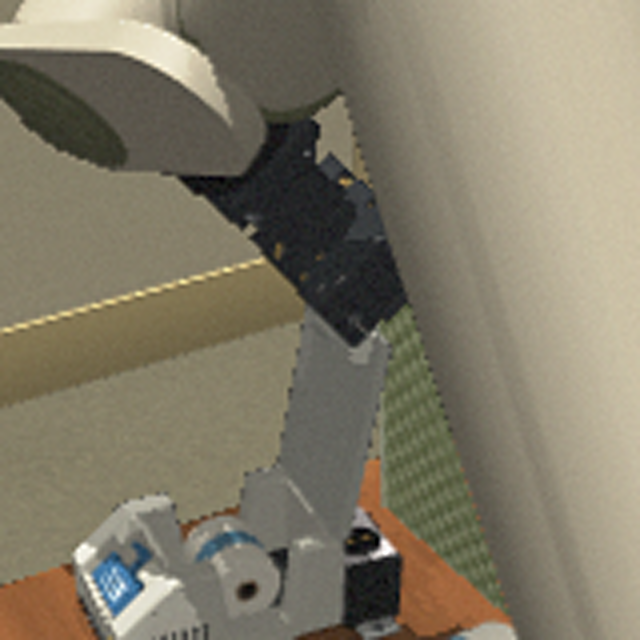

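```bash
python3 -m pendant '[[[0,-12,-15,0,0,0,0],[0,-24,-27,0,0,0,0],[0,-33,-35,0,0,0,0],[0,-43,-42,0,0,0,0],[0,-53,-48,0,0,0,0],[0,-64,-53,0,0,0,0],[0,-76,-57,0,0,0,0],[0,-87,-60,0,0,0,0],[0,-99,-62,0,0,0,0],[0,-111,-63,0,0,0,0]]]'
python3 - <<'E'
from h import *
p,d=cap('scene');save('s9',p,(200,20,360,180),4)
from math import radians
for a in (40,30,20,10,5,0):
    th=np.radians(a); r=np.array([-np.cos(th),np.sin(th)]);o=np.array([np.sin(th),np.cos(th)]);H=np.array([77,74.])
    L=H+138*r+6*o+10*np.array([.643,-.766]) if a>=50 else H+130*r+6*o
    T=L+9*np.array([.766,.643]); print(a,T.round(1),end=' '); delta(pw(T[0],0,T[1]),RT)
E
```

```text
t: 14.8
tool_pos: [0.5659, 0.1696, 0.1808]
tool_rot: [[0.992, -0.098, -0.082], [-0.128, -0.762, -0.635], [0.0, 0.64, -0.768]]
force: [0.5, -0.4, 0.2]
opening: 0.0006
40 [-11.8 167.9] t 14.85 tcp [0.5655 0.1708 0.1791] shift [  1.1 -19.3  -1.6] turn [-0.003 -0.003  0.006] rows 0.5 0.1 j [ 0.34  0.69  1.09 -0.61  1.69  0.49] F [-1.4  0.2 -1.4]
30 [-25.7 150. ] t 14.85 tcp [0.5655 0.1708 0.1791] shift [  1.2 -41.5   3.3] turn [-0.003 -0.003  0.006] rows 1.0 0.1 j [ 0.34  0.69  1.09 -0.61  1.69  0.49] F [-1.4  0.2 -1.4]
20 [-36.2 129.9] t 14.85 tcp [0.5655 0.1708 0.1791] shift [  1.3 -62.4  12. ] turn [-0.003 -0.003  0.006] rows 1.5 0.1 j [ 0.34  0.69  1.09 -0.61  1.69  0.49] F [-1.4  0.2 -1.4]
10 [-43.1 108.3] t 14.85 tcp [0.5655 0.1708 0.1791] shift [  1.4 -81.5  24.2] turn [-0.003 -0.003  0.006] rows 2.0 0.1 j [ 0.34  0.69  1.09 -0.61  1.69  0.49] F [-1.4  0.2 -1.4]
5 [-45.1  97.1] t 14.85 tcp [0.5655 0.1708 0.1791] shift [  1.4 -90.2  31.6] turn [-0.003 -0.003  0.006] rows 2.3 0.1 j [ 0.34  0.69  1.09 -0.61  1.69  0.49] F [-1.4  0.2 -1.4]
0 [-46.1  85.8] t 14.85 tcp [0.5655 0.1708 0.1791] shift [  1.4 -98.2  39.6] turn [-0.003 -0.003  0.006] rows 2.5 0.1 j [ 0.34  0.69  1.09 -0.61  1.69  0.49] F [-1.4  0.2 -1.4]
```

View pics/s9.png

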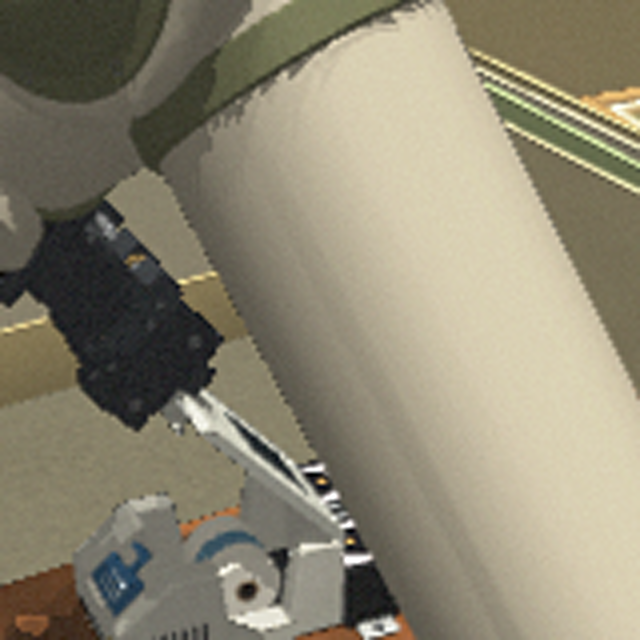

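```bash
python3 -m pendant '[[[1,-10,-1,0,0,0,0],[1,-20,-1,0,0,0,0],[1,-31,1,0,0,0,0],[1,-41,3,0,0,0,0],[1,-52,7,0,0,0,0],[1,-62,12,0,0,0,0],[1,-72,18,0,0,0,0],[1,-81,24,0,0,0,0],[1,-90,32,0,0,0,0],[1,-94,36,0,0,0,0]]]'
python3 - <<'E'
from h import *
p,d=cap('scene');save('s10',p,(180,50,340,210),4)
delta(pw(-46,0,85.8),RT); delta(pw(-46,0,78),RT)
E
```

```text
t: 15.68
tool_pos: [0.5726, 0.2197, 0.0898]
tool_rot: [[0.992, -0.096, -0.082], [-0.126, -0.762, -0.635], [-0.002, 0.641, -0.768]]
force: [1.0, 2.1, 7.1]
opening: 0.0007
t 15.73 tcp [0.5725 0.2196 0.0895] shift [ 0.6 -2.9  2.3] turn [-0.003 -0.002  0.007] rows 0.1 0.1 j [ 0.4   0.83  1.07 -0.59  1.63  0.61] F [-0.6  0.7  0.5]
t 15.73 tcp [0.5725 0.2196 0.0895] shift [ 0.6 -7.9  8.3] turn [-0.003 -0.002  0.007] rows 0.3 0.1 j [ 0.4   0.83  1.07 -0.59  1.63  0.61] F [-0.6  0.7  0.5]
```

View pics/s10.png

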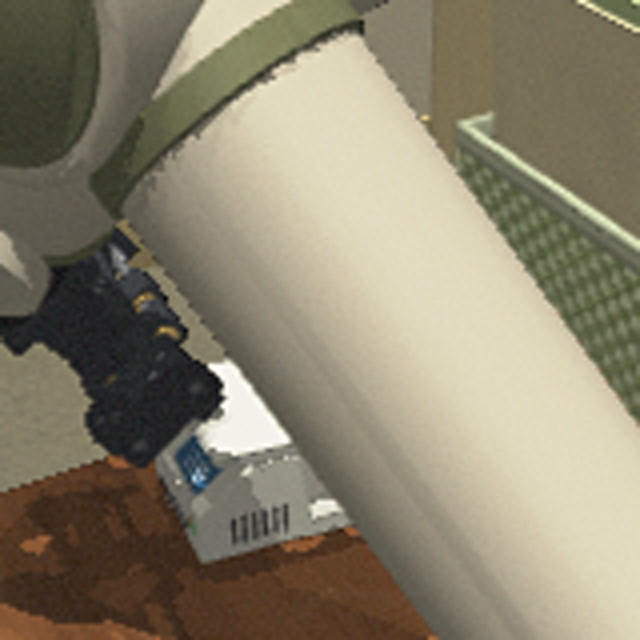

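```bash
python3 -m pendant '[[[0,-2,2.5,0,0,0,0],[0,-4,5,0,0,0,0],[0,-6,7,0,0,0,0],[0,-7,8.5,0,0,0,0]]]'
python3 - <<'E'
from h import *
delta(pw(-46,0,85.8),RT)
E
```

```text
t: 16.07
tool_pos: [0.5726, 0.2195, 0.079]
tool_rot: [[0.992, -0.096, -0.083], [-0.126, -0.762, -0.636], [-0.002, 0.641, -0.768]]
force: [-0.9, 3.7, 11.2]
opening: 0.0006
t 16.07 tcp [0.5726 0.2195 0.079 ] shift [ 0.4  3.7 -5.8] turn [-0.002 -0.003  0.006] rows 0.2 0.1 j [ 0.4   0.84  1.08 -0.59  1.61  0.62] F [-0.9  3.7 11.2]
```

```bash
python3 -m pendant '[[[0,-2,2.5,0,0,0,0],[0,-4,4.5,0,0,0,0],[0,-4,4.5,0,0,0,0]]]'
python3 - <<'E'
from h import *
delta(pw(-46,0,85.8),RT)
E
```

```text
t: 16.32
tool_pos: [0.5728, 0.2195, 0.0761]
tool_rot: [[0.992, -0.098, -0.081], [-0.127, -0.76, -0.637], [0.001, 0.642, -0.766]]
force: [-4.4, 2.9, 20.8]
opening: 0.0003
t 16.32 tcp [0.5728 0.2195 0.0761] shift [ 0.2  5.7 -8. ] turn [-0.001 -0.005  0.004] rows 0.2 0.0 j [ 0.4   0.84  1.08 -0.59  1.6   0.63] F [-4.4  2.9 20.8]
```

```bash
python3 -m pendant '[[[0,0,-20,0,0,0,0],[0,0,-60,0,0,0,0],[0,-10,-100,0,0,0,0],[0,-50,-120,0,0,0,0],[0,-60,-120,0,0,0,0],[0,-60,-120,0,0,0,0]]]'
python3 - <<'E'
from h import *
p,d=cap('top');save('t11',p,(170,60,370,250),3.5)
C=cloud('top',d)
def rect(name,u0,v0,u1,v1,z0,z1):
    S=C[v0:v1,u0:u1].reshape(-1,3); S=S[(S[:,2]>z0)&(S[:,2]<z1)]
    r=cv2.minAreaRect((S[:,:2]*1000).astype(np.float32)); print(name,len(S),'c',np.round(r[0],1),'size',np.round(r[1],1),'ang',round(r[2],1),'zmed',np.median(S[:,2]).round(4)); print(np.round(cv2.boxPoints(r)).tolist())
rect('cover',232,80,335,165,.074,.09)
p,d=cap('scene');save('s11',p,(180,50,340,210),4)
delta([.556,.31,.022],RT)
E
```

```text
t: 16.82
tool_pos: [0.5875, 0.344, 0.127]
tool_rot: [[0.992, -0.094, -0.081], [-0.124, -0.76, -0.638], [-0.001, 0.643, -0.766]]
force: [-0.6, -1.0, -0.0]
opening: 0.0007
cover 3556 c [565.7 166.1] size [143.  100.4] ang 82.6 zmed 0.0793
[[507.0, 102.0], [606.0, 89.0], [625.0, 230.0], [525.0, 243.0]]
t 16.92 tcp [0.5882 0.341  0.1287] shift [-28.  -41.9 104.1] turn [ 0.001 -0.004  0.005] rows 2.8 0.0 j [ 0.54  0.95  0.69 -0.57  1.93  0.58] F [ 0.4 -0.7  0.5]
```

View pics/t11.png

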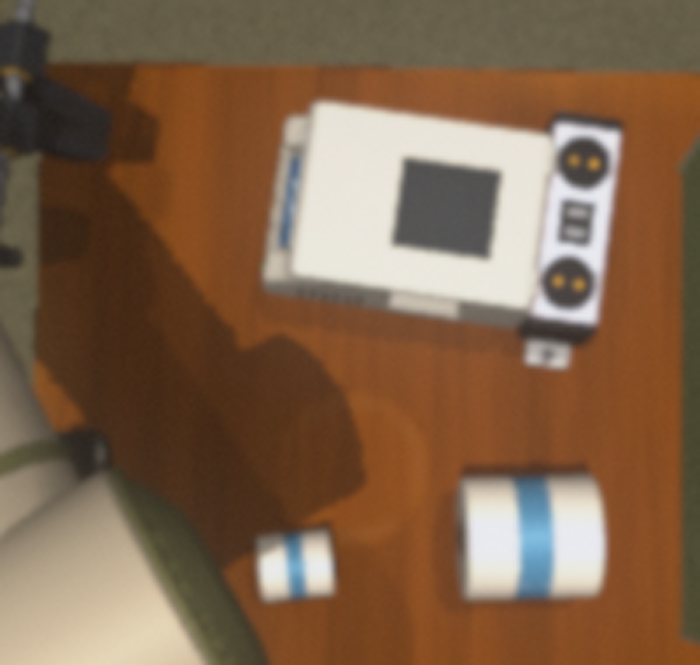

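View pics/s11.png

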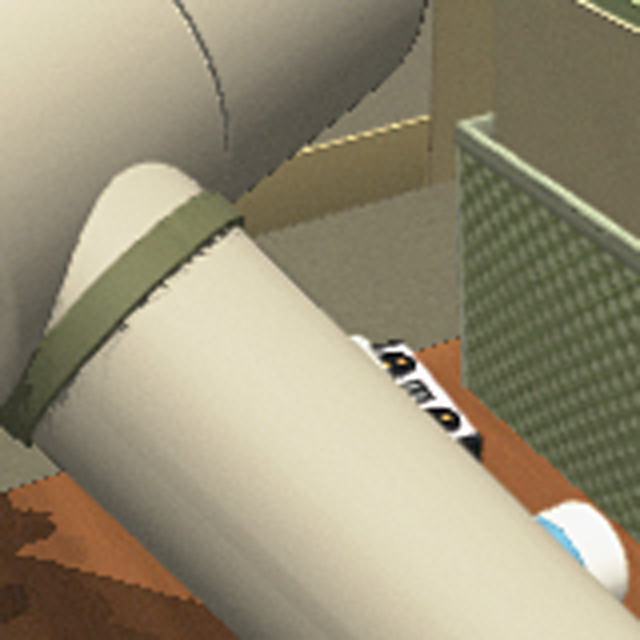

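```bash
python3 - <<'E'
from h import *
delta(pw(-130,0,60),RT);delta(pw(-125,0,24),RT)
E
python3 -m pendant '[[[-10,-40,50,0,0,0,0],[-9,-44,103,0,0,0,0],[-9,-44,103,0,0,0,0],[-9,-44,103,0,0,0,0],[-9,-44,103,0,0,0,0]]]'
python3 - <<'E'
from h import *
delta(pw(-95,0,24),RT);delta(pw(-83,0,24),RT);delta(pw(-75,0,24),RT)
E
```

```text
t 16.92 tcp [0.5882 0.341  0.1287] shift [  0.9 -15.4  76.9] turn [ 0.001 -0.004  0.005] rows 1.9 0.0 j [ 0.54  0.95  0.69 -0.57  1.93  0.58] F [ 0.4 -0.7  0.5]
t 16.92 tcp [0.5882 0.341  0.1287] shift [  0.9 -34.7 107.6] turn [ 0.001 -0.004  0.005] rows 2.7 0.0 j [ 0.54  0.95  0.69 -0.57  1.93  0.58] F [ 0.4 -0.7  0.5]
t: 17.33
tool_pos: [0.5753, 0.3083, 0.0222]
tool_rot: [[0.992, -0.098, -0.085], [-0.129, -0.758, -0.639], [-0.002, 0.644, -0.765]]
force: [0.4, -0.7, -0.0]
opening: 0.0003
t 17.33 tcp [0.5753 0.3083 0.0222] shift [ 9.4 30.7 23.4] turn [ 0.002 -0.001  0.004] rows 1.0 0.0 j [ 0.51  0.99  0.9  -0.55  1.69  0.7 ] F [ 0.4 -0.7 -0. ]
t 17.33 tcp [0.5753 0.3083 0.0222] shift [ 9.3 39.8 31.1] turn [ 0.002 -0.001  0.004] rows 1.2 0.0 j [ 0.51  0.99  0.9  -0.55  1.69  0.7 ] F [ 0.4 -0.7 -0. ]
t 17.33 tcp [0.5753 0.3083 0.0222] shift [ 9.3 46.  36.3] turn [ 0.002 -0.001  0.004] rows 1.4 0.0 j [ 0.51  0.99  0.9  -0.55  1.69  0.7 ] F [ 0.4 -0.7 -0. ]
```

```bash
python3 -m pendant '[[[9,20,15,0,0,0,0],[9,31,23,0,0,0,0],[9,36,28,0,0,0,0],[9,39,30,0,0,0,0],[9,41,32,0,0,0,0],[9,42,33,0,0,0,0]]]'
```

```text
t: 17.83
tool_pos: [0.5779, 0.2552, 0.0251]
tool_rot: [[0.992, -0.099, -0.082], [-0.129, -0.76, -0.637], [0.001, 0.643, -0.766]]
force: [1.6, 6.3, 2.6]
opening: 0.0003
```

```bash
python3 -m pendant '[[[0,1.5,1.2,0,0,0,0],[0,2.3,1.9,0,0,0,0],[0,2.3,1.9,0,0,0,0]]]'
python3 -m pendant '[[[0,-5,-5,0,0,0,0],[0,-20,-20,0,0,0,0],[0,-50,-50,0,0,0,0],[0,-60,-90,0,0,0,0],[0,-60,-130,0,0,0,0],[0,-60,-130,0,0,0,0]]]'
python3 - <<'E'
from h import *
delta(pw(-130,-250,250),RT)
E
```

```text
t: 18.08
tool_pos: [0.5781, 0.2549, 0.0254]
tool_rot: [[0.992, -0.099, -0.078], [-0.126, -0.763, -0.634], [0.003, 0.639, -0.769]]
force: [2.6, 9.9, -0.2]
opening: 0.0004
t: 18.58
tool_pos: [0.5945, 0.3894, 0.0928]
tool_rot: [[0.993, -0.101, -0.068], [-0.121, -0.767, -0.63], [0.012, 0.633, -0.774]]
force: [0.7, -0.8, 1.7]
opening: 0.0007
t 18.58 tcp [0.5945 0.3894 0.0928] shift [-247.8  166.1  -71.1] turn [-0.012 -0.017  0.002] rows 7.4 0.2 j [ 0.59  1.04  0.56 -0.55  1.96  0.61] F [ 0.7 -0.8  1.7]
```

```bash
python3 - <<'E'
from h import *
delta([.40,.30,.25],RT)
E
python3 -m pendant '[[[-20,-20,-80,0,0,0,0],[-50,-20,-120,0.1,0,0,0],[-90,-10,-120,0.2,0,0,0],[-130,0,-120,0.3,0,0,0],[-170,0,-120,0.4,0,0,0],[-180,0,-140,0.5,0,0,0],[-180,0,-160,0.6,0,0,0],[-180,0,-160,0.7,0,0,0],[-180,0,-160,0.7,0,0,0]]]'
python3 - <<'E'
from h import *
p,d=cap('top');save('t12',p,s=1.5)
C=cloud('top',d)
def rect(name,u0,v0,u1,v1,z0,z1):
    S=C[v0:v1,u0:u1].reshape(-1,3); S=S[(S[:,2]>z0)&(S[:,2]<z1)]
    r=cv2.minAreaRect((S[:,:2]*1000).astype(np.float32)); print(name,len(S),'c',np.round(r[0],1),'size',np.round(r[1],1),'ang',round(r[2],1),'zmed',np.median(S[:,2]).round(4)); print(np.round(cv2.boxPoints(r)).tolist())
rect('cover',232,80,335,165,.074,.09)
rect('mug',195,250,250,315,.02,.12)
rect('stap',180,178,205,256,.015,.09)
p,d=cap('scene');save('s12',p,s=1.5)
delta([.40,.30,.25],RT)
E
```

```text
t 18.58 tcp [0.5945 0.3894 0.0928] shift [-180.4  187.9  -52.2] turn [-0.012 -0.017  0.002] rows 6.4 0.2 j [ 0.59  1.04  0.56 -0.55  1.96  0.61] F [ 0.7 -0.8  1.7]
t: 19.33
tool_pos: [0.4257, 0.5116, 0.2168]
tool_rot: [[0.993, -0.121, 0.016], [-0.121, -0.993, 0.017], [0.014, -0.019, -1.0]]
force: [-0.1, -0.6, -0.2]
opening: 0.0002
cover 3558 c [565.7 164.9] size [142.7 101.5] ang 82.4 zmed 0.0793
[[506.0, 101.0], [607.0, 88.0], [625.0, 229.0], [525.0, 242.0]]
mug 1721 c [250.7 294.1] size [137.8  82. ] ang 19.3 zmed 0.0744
[[172.0, 310.0], [199.0, 233.0], [329.0, 278.0], [302.0, 356.0]]
stap 954 c [367.2 361.6] size [141.9  31.1] ang 2.8 zmed 0.0416
[[296.0, 374.0], [297.0, 343.0], [439.0, 350.0], [437.0, 381.0]]
t 19.43 tcp [0.4266 0.5114 0.2143] shift [ -0.3 212.6 -37.9] turn [-0.709 -0.015  0.007] rows 5.2 5.7 j [ 0.7   0.6   0.99 -0.    1.54  0.82] F [ 0.3  0.7 -0. ]
```

View pics/t12.png

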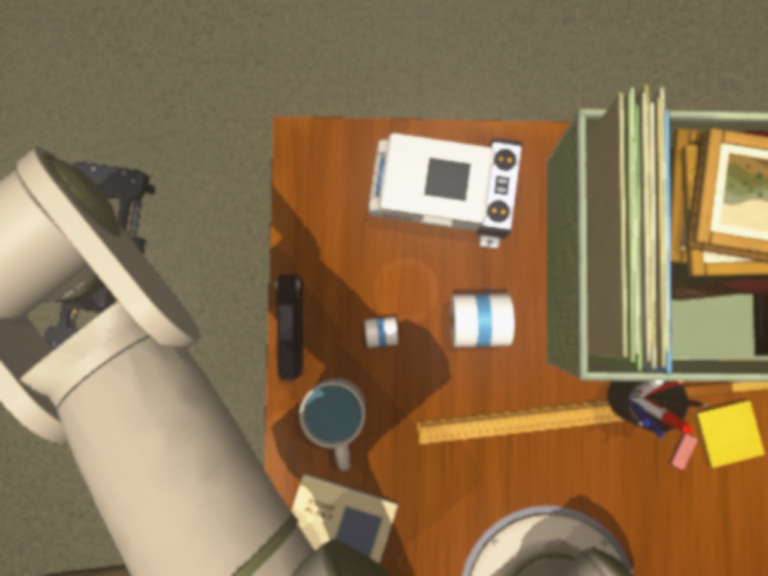

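View pics/s12.png

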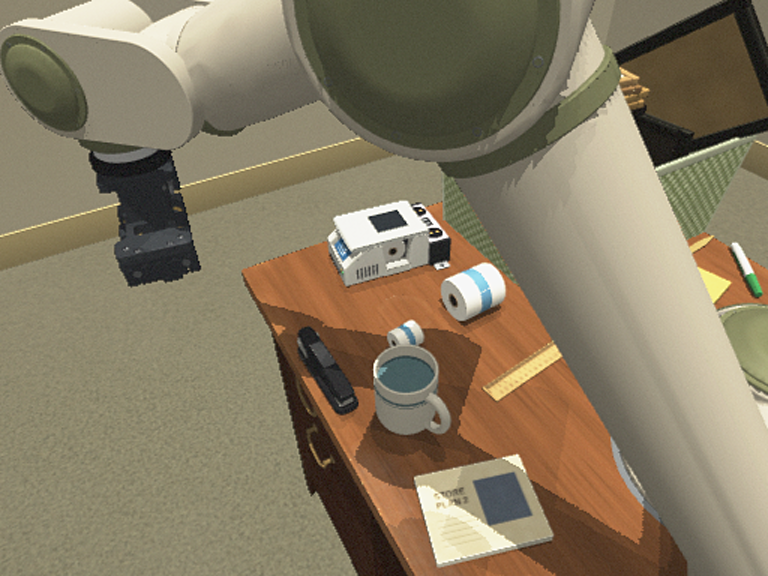

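```bash
python3 - <<'E'
from h import *
s=ctrl.read_state();print(s['t'],np.round(s['force'],1),np.abs(s['joint_vel']).max())
job.hand_in()
E
```

```text
19.4333 [ 0.3  0.7 -0. ] 0.039033229418773956
the job is handed in; nothing more can be done
```

The job is done and handed in at t = 19.4 s of the 72 s allowed; `job.hand_in()` gave no verdict.

**What I did:**
- I pushed the printer's low front corner until it stood flush and square against the socket box.
- I pressed the blue button along its axis, with about 14 N, until the cover opened.
- I took the middle-sized roll by its ends and laid it in the well through the finger scoops.
- I hooked the cover shut from behind, pressed its front edge with about 20 N, and then pushed the printer back flush.

**Last checks:**
- **Cover:** its top measures 79 mm against 80 mm when shut. It stayed down for about 3 s after I released it, so the catch has snapped.
- **Printer:** its angle to the socket box is within about 0.01 rad. Closing the cover had shifted it about 1.3 mm off the face. A push of about 10 N brought it back to within about 0.1 mm of its earlier flush position.
- **Roll:** before I closed the cover, its centre was within 1 mm of the well's middle lengthwise and about 2 mm sideways. Its core showed in the side scoop afterwards.
- **Bystanders:** the mug is where it was. The stapler's fitted outline differs by about 3 mm and 2.5 degrees from the first picture. That may be shadow or noise, and it is well inside 30 mm.
- **Robot:** it stood clear of everything with no contact force at hand-in.

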